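Gauge the turned spacers in the bench caliper

TASK

Lift the olive canister off the bench caliper by its handle and stand it wholly on the rubber mat; the tubes and the wrench are to be left alone. Then gauge every spacer on the counter, widest first: stand it on the bed between the jaws, let go of it, and slide the red-knobbed carriage in until the pointer sits in the green band for a moment, never into the red. Open the jaws again and put each gauged spacer in the olive tray, and when all are done slide the empty jaws fully shut.

Things in the scene. Friction and masses are not known exactly. Their poses are not given: they have to be found in the camera images.
- gauge: bench caliper: olive steel bed 120 x 240 x 15 mm, fixed to the counter. Origin: centre of the bed's underside. The jaws work along its y axis: fixed anvil at the -y end, sliding carriage towards +y
- gauge_bed (a point): point on the bed's top, on the jaw line (x = 0 of the gauge), 45 mm from the anvil's face: the middle of the measuring space. Axes as the gauge's
- anvil: fixed steel jaw, 24 mm wide (x), 22 mm long, 24 mm tall. Origin: on the bed's top at the middle of its measuring face; the face looks to the gauge's +y
- jaw: sliding steel jaw, 24 mm wide (x), 24 mm tall. Origin: on the bed's top at the middle of its measuring face, which looks to -y, at the anvil. It is sprung against the carriage
- carriage (a joint): travel of the carriage along the gauge's +y (m): 0 = jaws shut on each other, 0.10 = fully open, a hard stop at either end; with feeler at 0 it equals the gap between the jaws. Stiff slide (2 N), stays where it is left
- knob (a point): the carriage's red knob, a square post 16 x 16 mm rising to 51 mm above the bed, edges along the gauge's axes; this point on its axis is 38 mm above the bed, 43 mm behind the sliding jaw's face (feeler at 0)
- feeler (a joint): how far the sliding jaw is pushed back against its spring (m), 0 = free, stop at 0.018; 400 N/m. Shown by a black pointer beside the carriage over a strip: white (no contact, under about 0.005), green band (contact force registered, 0.005 to 0.014), red (pressed too hard, over 0.014)
- canister: olive drab closed canister, 56 mm diameter, 68 mm tall, under a fixed bail handle. Origin: centre of its underside. It starts standing on the gauge's bed between the jaws
- handle (a point): middle of the canister's handle bar: black, 58 mm long along the canister's x, 10 mm thick (y), 12 mm tall, 104 mm above the canister's underside; 30 mm of free space under it
- mat: black rubber mat 120 x 120 x 3 mm, fixed. Origin: centre of its underside
- tray: olive steel tray, 150 (x) x 210 (y) x 22 mm, walls 4 mm thick, fixed. Origin: centre of its underside
- tray_in (a point): centre of the tray's inner floor
- txtube: bystander: squat white ceramic transmitting tube, copper rings, 66 mm diameter, 70 mm tall, loose. Origin: centre of its underside
- ambertube: bystander: amber glass tube on a black base, 44 mm diameter, 96 mm tall, loose. Origin: centre of its underside
- wrench: bystander: steel wrench 170 mm long, loose, lying flat
- spacer52: turned spacer, 52 mm diameter, 30 mm tall, glazed terracotta-brown ceramic, white face, standing on its flat end. Origin: centre of its underside. May be absent
- spacer46: turned spacer, 46 mm diameter, 30 mm tall, brass, copper face, standing on its flat end. Origin: centre of its underside. May be absent
- spacer40: turned spacer, 40 mm diameter, 30 mm tall, dark steel, bright face, standing on its flat end. Origin: centre of its underside. May be absent
- spacer34: turned spacer, 34 mm diameter, 30 mm tall, black phenolic, yellow face, standing on its flat end. Origin: centre of its underside. May be absent

How it is judged:
By the outcome, as a careful person would: the job done as asked, in the order asked, and still so for the second after the job is handed in, with the robot touching nothing.
Of spacer52, spacer46, spacer40, spacer34 only 2 to 3 are there at a start; the rules pass over those that are not, and their reading is None.
At some moment in a run one of spacer52, spacer46, spacer40, spacer34 may be knocked a few centimetres aside while the robot is not near it.
Once in a run the grip may slacken for a moment while it holds something.
It also fails if it takes over 210 s, if anything falls off the work surface, if the arm or the gripper's body presses on something with over 40 N, if the wrist force passes 120 N, or if a joint passes its speed limit or range.

ROBOT

A 6-joint arm with a two-finger parallel gripper is mounted at the origin on the work surface. World frame = base frame: x ahead of the robot, y to its left, z up, the work surface at z = 0. Lengths are in m, angles in rad, forces in N, time in s.
With the tool pointing down it reaches from about 0.35 to 0.975 m from the base axis. Payload 17.4 kg.
Tool frame: the origin (TCP) lies at the very end of the fingers, on their centre line; the grasp point (between the pads) lies 19 mm behind it; z points along the fingers, y is the line along which they close (so a half turn about z gives the same grasp; the last joint's range is limited). The gripper opens to 85 mm and grips with 20 to 120 N. Pads are 22 mm wide; open, the fingers measure 114 mm over their backs; the gripper's body (76 mm by 85 mm) begins 54 mm behind the grasp point. The pads swing forward as they close: fully open they stand 13 mm farther back than shut.
Start: joints at [-1.203, 0.116, 1.442, -0, 1.584, -0.038], TCP at [0.266, -0.62, 0.231] pointing down, gripper open.
Joint ranges: [-2.83, 2.83], [-0.83, 2.19], [0.07, 2.5], [-1.14, 4.28], [0.01, 3], [-2.97, 2.97]. Speed limits (rad/s): [1.89, 1.89, 2.22, 3.14, 3.14, 3.14].

INTERFACE

Orientations are given as a rotation vector (axis times angle).
In Python, from bench import bot gives the robot as it stands.
- The arm moves only by the shell command python3 -m pendant 'ROWS'. ROWS is JSON, a list that holds one entry, the list of rows, each a list of 7 numbers: the shift along the tool's x, y, z in m, then the turn, a rotation vector about the tool's x, y, z in rad, then the finger opening in m, from 0 to 0.0854. A call has 1 to 8 rows; each row shifts and turns the commanded pose from where the row before left it, along the tool's axes as they then stand; what a row does not reach is not made up. A row lasts 1/12 s, in which the tool goes at most 41.7 mm and 7.16 degrees, less where a joint would pass 70% of its speed; a pose out of reach is approached as far as the arm can. A call is refused whole if a number of a shift passes 0.0417 or a number of a turn 0.125, either way. A call with a gripper value outside its range is refused whole. The fingers move at their own pace and stop on an object; the grip force is fixed at half the most. Time passes only in rows, so rows that do not move let the fingers close. It gives the time, the measured TCP pose, the force, the opening and the grip force at its end, in the units of the state.
- bot.get_state(): the state, without advancing time (a new reading comes with each control period).
- bot.read_camera(name): name is "side" or "top"; returns a dict with "img" (400x640x3 uint8, red, green, blue), "depth" (400x640 float32, m along the optical axis (not along the pixel's ray), 0 where there is no reading), "fx", "fy", "cx", "cy" (pixels), "extrinsics" (4x4, takes a point from world to camera coordinates). Camera axes: x right, y down, z forward; pixel columns grow to the right and rows downward; lengths in m; the calibration is good to about 2 mm. A picture is of the moment at which its call begins.
- bot.finish_job(): hands the job in; it is judged then, once.
The state is a dict: "time": time; "joint_positions": joint angles; "joint_velocities": joint speeds; "joint_torque": joint torques, N m; "tcp_pos": TCP position; "eef_rot": TCP orientation; "wrist_force": force on the tool from outside, world axes, zero at the start; "torque": the same for the moment, N m; "width": finger opening in m; "gripper_force": force on a finger pad.
Only numpy, scipy, OpenCV 4.12 (cv2) and the standard library are available. Lean on these libraries where they do the work, as an engineer would, in place of code of your own. Each camera call takes 0.05 s, during which the arm holds its last target. There are 200 camera calls.

## Working session

There is one attempt and no reset: what is moved stays moved. The work goes in short steps, Python scripts to look and compute and a shell command to move; the robot and the scene stay as the last step left them, time stands still between calls to the robot, and variables do not carry over. Pictures are saved under pics/ and viewed, at most 14 in all, crops included, and the job is handed in when it is done.

```bash
ls; mkdir -p pics; python3 - <<'E'
from bench import bot
import cv2,numpy as np
s=bot.get_state();print({k:np.round(v,3) for k,v in s.items()})
for n in("top","side"):
    c=bot.read_camera(n);cv2.imwrite(f"pics/{n}0.png",c["img"][:,:,::-1]);np.savez(f"{n}0.npz",**c)
    print(n,c["fx"],c["fy"],c["cx"],c["cy"],np.round(c["extrinsics"],3).tolist())
E
```

```text
pics
{'time': np.float64(0.0), 'joint_positions': array([-1.203,  0.116,  1.442,  0.   ,  1.584, -0.038]), 'joint_velocities': array([-0.001, -0.001,  0.001, -0.   ,  0.001,  0.   ]), 'joint_torque': array([ 0.0000e+00, -7.3198e+01, -6.3248e+01, -0.0000e+00,  6.0000e-03,
       -0.0000e+00]), 'tcp_pos': array([ 0.266, -0.62 ,  0.231]), 'eef_rot': array([-3.076, -0.633,  0.   ]), 'wrist_force': array([ 0.706, -0.863,  0.384]), 'torque': array([ 0.006, -0.049, -0.026]), 'gripper_force': np.float64(0.0), 'width': np.float64(0.085)}
top 426.98157845251353 426.98157845251353 322.38532337859107 204.3812373750502 [[-0.003, -1.0, -0.007, -0.037], [-0.995, 0.003, -0.097, 0.598], [0.097, 0.007, -0.995, 1.383], [0.0, 0.0, 0.0, 1.0]]
side 485.79615273205013 485.79615273205013 314.83126057433594 194.9098280601672 [[-0.92, -0.391, -0.001, 0.549], [-0.301, 0.711, -0.636, 0.278], [0.249, -0.585, -0.772, 1.055], [0.0, 0.0, 0.0, 1.0]]
```

View pics/top0.png

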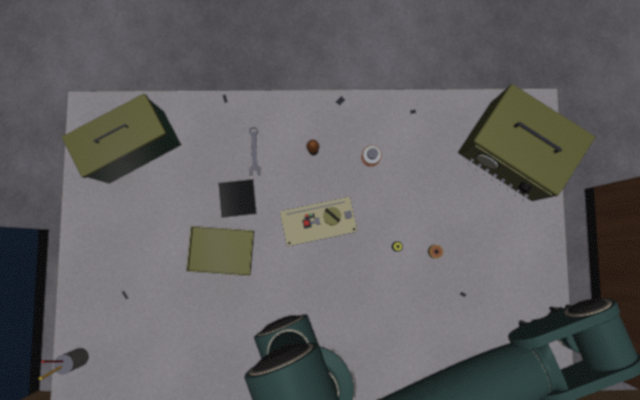

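View pics/side0.png

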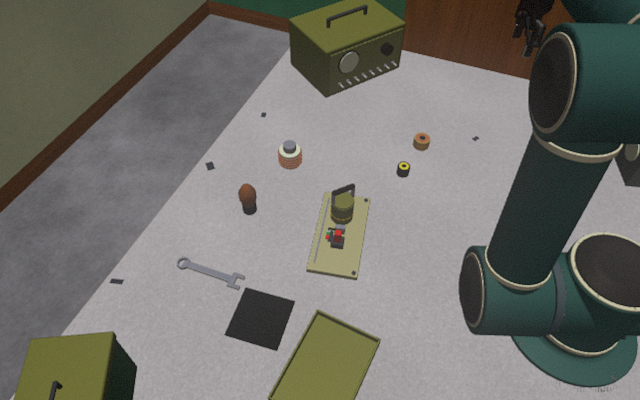

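Top view: the bed is at (318,220) with the canister at (332,215), the knob at (308,222) and the anvil at (349,215). The mat is at (238,198) and the tray at (221,250). The yellow-faced spacer is at (398,246) and the coppery one at (436,251). The side view agrees. I'll measure next.

```bash
cat > h.py <<'E'
import numpy as np,cv2
from scipy.spatial.transform import Rotation as R
def K(c): return np.array([[c["fx"],0,c["cx"]],[0,c["fy"],c["cy"]],[0,0,1.]])
def ray(c,uv,z):
    "pixels -> world points on plane z"
    uv=np.atleast_2d(uv).astype(float);E=c["extrinsics"];o=-E[:3,:3].T@E[:3,3]
    d=np.c_[uv,np.ones(len(uv))]@np.linalg.inv(K(c)).T@E[:3,:3]
    return o+d*((z-o[2])/d[:,2:])
def cloud(c):
    "world xyz per pixel, from depth"
    v,u=np.mgrid[:400,:640];D=c["depth"]
    p=np.stack([(u-c["cx"])/c["fx"]*D,(v-c["cy"])/c["fy"]*D,D],-1)
    E=c["extrinsics"];return (p-E[:3,3])@E[:3,:3]
def proj(c,p):
    E=c["extrinsics"];q=np.atleast_2d(p)@E[:3,:3].T+E[:3,3];q=q@K(c).T;return q[:,:2]/q[:,2:]
def blob(m,box=None,minA=4):
    "centroid/area of components"
    m=m.astype(np.uint8)
    if box: k=np.zeros_like(m);u0,v0,u1,v1=box;k[v0:v1,u0:u1]=1;m=m*k
    n,l,s,c=cv2.connectedComponentsWithStats(m);return l,[(i,c[i],s[i]) for i in range(1,n) if s[i][4]>=minA]
def hsv(c): return cv2.cvtColor(c["img"],cv2.COLOR_RGB2HSV)
E
python3 - <<'E'
from h import *
t=np.load("top0.npz");s=np.load("side0.npz")
a=cv2.resize(t["img"][120:300,180:460],None,fx=2.8,fy=2.8,interpolation=3)
cv2.imwrite("pics/tc.png",a[:,:,::-1])
b=cv2.resize(s["img"][120:290,220:440],None,fx=3.4,fy=3.4,interpolation=3)
cv2.imwrite("pics/sc.png",b[:,:,::-1])
P=cloud(t);H=hsv(t)
# things above the counter
l,bs=blob((P[...,2]>.012)&(P[...,2]<.2)&(t["depth"]>0),(180,80,560,290),20)
for i,c,st in bs:
    p=P[l==i];print(np.round(c,1),st.tolist(),"x",np.round(np.percentile(p,[2,98],axis=0),3).tolist())
E
```

```text
[517.6 144.3] [458, 84, 102, 117, 7775] x [[0.619, -0.746, 0.031], [0.926, -0.507, 0.182]]
[312.5 146.6] [306, 139, 14, 16, 165] x [[0.765, -0.028, 0.02], [0.803, 0.012, 0.094]]
[371.2 155.5] [361, 146, 21, 20, 325] x [[0.73, -0.231, 0.021], [0.789, -0.171, 0.073]]
[319.5 220.6] [280, 197, 77, 49, 1903] x [[0.477, -0.138, 0.012], [0.61, 0.086, 0.122]]
[218.2 251.4] [186, 226, 68, 50, 319] x [[0.367, 0.193, 0.012], [0.525, 0.408, 0.025]]
[397.  246.2] [392, 242, 11, 10, 91] x [[0.444, -0.299, 0.015], [0.473, -0.269, 0.035]]
[435.5 251.3] [428, 245, 16, 14, 168] x [[0.421, -0.43, 0.014], [0.463, -0.388, 0.034]]
```

View pics/tc.png

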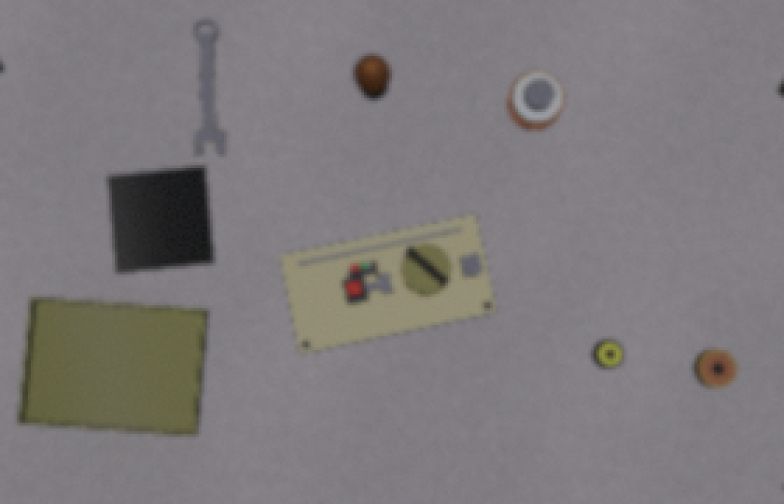

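View pics/sc.png

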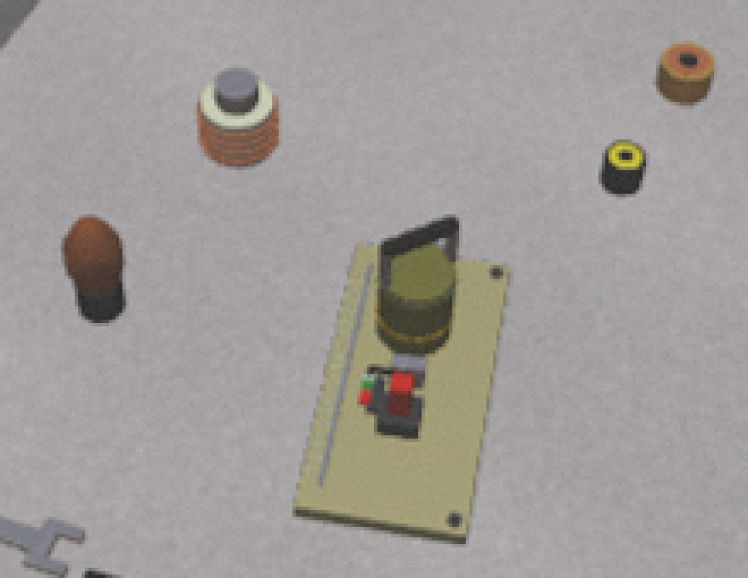

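Two spacers are visible: brass (46) and yellow-faced black (34). The area under the arm still has to be checked. Now I'll get precise poses.

```bash
cat > meas.py <<'E'
from h import *
def rect(c,m,z):
    l,bs=blob(m,None,50);i=max(bs,key=lambda b:b[2][4])[0]
    cn=max(cv2.findContours((l==i).astype(np.uint8),0,2)[0],key=cv2.contourArea)
    w=ray(c,cn[:,0],z)[:,:2];r=cv2.minAreaRect((w*1e3).astype(np.float32))
    return np.array(r[0]),np.array(r[1]),r[2]
E
python3 - <<'E'
from meas import *
t=np.load("top0.npz");s=np.load("side0.npz")
for n,c in(("top",t),("side",s)):
    H=hsv(c);h,S,V=[H[...,i].astype(int) for i in range(3)];Z=cloud(c)[...,2]; P=cloud(c)
    inb=(P[...,0]>.45)&(P[...,0]<.64)&(P[...,1]>-.16)&(P[...,1]<.11)
    print(n,"bed",rect(c,inb&(Z>.009)&(Z<.14),.015) if n=="top" else rect(c,inb&(Z>.009)&(Z<.02)&(S>50),.015))
    g=(h>20)&(h<40)&(S>70)&(P[...,1]>.15)&(P[...,1]<.45)&(P[...,0]<.6)&(Z<.05)
    print("tray",rect(c,g,.02))
    print("mat",rect(c,(V<60)&(P[...,0]>.5)&(P[...,0]<.7)&(P[...,1]>.13)&(P[...,1]<.32)&(Z<.02),.003))
    l,bs=blob(((h<8)|(h>172))&(S>150)&(V>90)&inb,None,3)
    for i,ct,st in bs: print("red",np.round(ct,1),st[4],"z.066",np.round(ray(c,ct,.066),4),"medZ",np.round(np.median(P[l==i],0),3))
    hm=inb&(Z>.105)&(V<70); w=P[hm]; print("handle",hm.sum(),np.round(w.mean(0),4),"rect",rect(c,hm,.125) if hm.sum()>10 else "")
    v,u=np.where(hm);print("handle ray .125",np.round(ray(c,[u.mean(),v.mean()],.125),4))
    cm=inb&(Z>.075)&(Z<.09)&(S>60);v,u=np.where(cm);print("can top",cm.sum(),np.round(ray(c,[(u.min()+u.max())/2,(v.min()+v.max())/2],.083),4),np.round(P[cm].mean(0),4))
    for nm,b in(("46",(-.46,-.36)),("34",(-.33,-.24))):
        m=(P[...,1]>b[0])&(P[...,1]<b[1])&(P[...,0]>.38)&(P[...,0]<.52)&(Z>.024)&(Z<.04)
        w=(ray(c,np.argwhere(m)[:,::-1],.03)[:,:2]*1e3).astype(np.float32);print(nm,m.sum(),cv2.minEnclosingCircle(w),w.mean(0))
E
```

```text
top bed (array([543.71801758, -25.08808899]), array([119.53336334, 239.13453674]), 11.896891593933105)
tray (array([444.10693359, 254.20240784]), array([114.17430115, 141.88607788]), 85.9734878540039)
mat (array([623.50823975, 248.64422607]), array([113.7071991 , 112.14893341]), 6.329640865325928)
red [306.  222.6] 19 z.066 [[0.5355 0.0133 0.066 ]] medZ [0.535 0.013 0.064]Traceback (most recent call last):
  File "<stdin>", line 12, in <module>
  File "meas.py", line 3, in rect
    l,bs=blob(m,None,50);i=max(bs,key=lambda b:b[2][4])[0]
                           ~~~^^^^^^^^^^^^^^^^^^^^^^^^^
ValueError: max() iterable argument is empty
```

```bash
python3 - <<'E'
from meas import *
for n in("top","side"):
    c=np.load(n+"0.npz")
    H=hsv(c);h,S,V=[H[...,i].astype(int) for i in range(3)];P=cloud(c);Z=P[...,2]
    inb=(P[...,0]>.45)&(P[...,0]<.64)&(P[...,1]>-.16)&(P[...,1]<.11)
    g=(S>50)&(h>15)&(h<45)&(P[...,1]>.13)&(P[...,1]<.5)&(P[...,0]<.56)&(P[...,0]>.3)&(Z<.05)
    g=cv2.morphologyEx(g.astype(np.uint8),3,np.ones((3,3)))
    print(n,"tray",rect(c,g,.015))
    print("mat",rect(c,(V<75)&(P[...,0]>.53)&(P[...,0]<.75)&(P[...,1]>.13)&(P[...,1]<.36)&(Z<.02),.003))
    l,bs=blob(((h<8)|(h>172))&(S>150)&(V>90)&inb,None,3)
    for i,ct,st in bs: print("red",np.round(ct,1),st[4],"z.066",np.round(ray(c,ct,.066),4),"medZ",np.round(np.median(P[l==i],0),3))
    hm=inb&(Z>.105);print("handle",hm.sum(),np.round(P[hm].mean(0),4))
    if hm.sum()>5:
        w=P[hm][:,:2];print(np.linalg.eigh(np.cov(w.T))[1][:,1],np.ptp(w,axis=0))
        v,u=np.where(hm);print("ray .125",np.round(ray(c,[u.mean(),v.mean()],.122),4))
    cm=inb&(Z>.077)&(Z<.09);v,u=np.where(cm);print("can top",cm.sum(),np.round(P[cm].mean(0),4), cv2.minEnclosingCircle((P[cm][:,:2]*1e3).astype(np.float32)))
    for nm,b in(("46",(-.46,-.36)),("34",(-.33,-.24))):
        m=(P[...,1]>b[0])&(P[...,1]<b[1])&(P[...,0]>.38)&(P[...,0]<.52)&(Z>.024)&(Z<.04)
        w=(ray(c,np.argwhere(m)[:,::-1],.03)[:,:2]*1e3).astype(np.float32);print(nm,m.sum(),cv2.minEnclosingCircle(w),w.mean(0))
    # jaws: steel grey at bed top height 20-42mm, gauge frame
    y=.2076;d=P[...,:2]-[.5437,-.0251];G=np.stack([d@[np.cos(y),np.sin(y)],d@[-np.sin(y),np.cos(y)]],-1)
    for lo,hi,nm in((-.13,-.05,"anvil"),(-.05,.09,"jaw/carr")):
        m=(abs(G[...,0])<.02)&(G[...,1]>lo)&(G[...,1]<hi)&(Z>.032)&(Z<.045)&(S<60);l,bs=blob(m,None,5)
        for i,ct,st in bs: print(nm,st[4],np.round(np.r_[G[l==i].min(0),G[l==i].max(0)],4))
E
```

```text
top tray (array([447.1803894 , 300.63919067]), array([208.60713196, 146.26397705]), 85.74336242675781)
mat (array([623.52441406, 248.92495728]), array([115.93692017, 115.26140594]), 6.336705207824707)
red [306.  222.6] 19 z.066 [[0.5355 0.0133 0.066 ]] medZ [0.535 0.013 0.064]
handle 1109 [ 0.4664 -0.05    1.3562]
[-0.97944001  0.20173564] [0.11630757 0.04972563]
ray .125 [[ 0.598  -0.0509  0.122 ]]
can top 176 [ 0.5555 -0.0692  0.0816] ((556.4903564453125, -69.71175384521484), 28.315967559814453)
46 148 ((441.7420654296875, -409.30950927734375), 23.159523010253906) [ 442.4843  -409.92728]
34 82 ((459.35125732421875, -284.53411865234375), 16.39036750793457) [ 459.29816 -284.41052]
anvil 49 [-0.0116 -0.112   0.0121 -0.0902]
jaw/carr 8 [0.0116 0.0282 0.0183 0.048 ]
jaw/carr 30 [-0.0117 -0.0032  0.0176  0.014 ]
jaw/carr 11 [-0.0148  0.029  -0.0077  0.0472]
side tray (array([444.92953491, 299.74108887]), array([211.88194275, 150.9723053 ]), 85.6659164428711)
mat (array([619.85510254, 250.31518555]), array([117.58446503, 117.63941193]), 5.991148471832275)
red [337.7 232.4] 37 z.066 [[0.5322 0.0152 0.066 ]] medZ [0.532 0.014 0.064]
red [327.  236.5] 10 z.066 [[0.5508 0.0356 0.066 ]] medZ [0.559 0.013 0.03 ]
handle 151 [ 0.5549 -0.0685  0.1193]
[0.66893021 0.74332521] [0.04474611 0.04826524]
ray .125 [[ 0.5542 -0.0663  0.122 ]]
can top 295 [ 0.5506 -0.0678  0.0812] ((552.98388671875, -70.54126739501953), 30.39771270751953)
46 153 ((439.8885498046875, -406.19769287109375), 24.895545959472656) [ 440.02258 -407.13333]
34 99 ((456.7632141113281, -281.4759521484375), 18.681671142578125) [ 457.42645 -282.07687]
anvil 5 [-0.0106 -0.1113 -0.0029 -0.1061]
jaw/carr 6 [ 0.0057 -0.0255  0.0165 -0.0194]
jaw/carr 10 [-0.0198 -0.0304 -0.0064 -0.02  ]
jaw/carr 60 [-0.0137 -0.0059  0.0199  0.0152]
jaw/carr 6 [-0.0042  0.0466  0.0061  0.0533]
jaw/carr 6 [-0.0153  0.0445 -0.0083  0.051 ]
```

Bed yaw is about 0.207 rad and the carriage gap about 87 mm. The handle is at (0.555,-0.0685) with heading about 0.84. Sizes check out. The first move turns the tool, then goes above the handle.

```bash
cat > go.py <<'E'
import sys
from bench import bot
from h import *
# go.py X Y Z HEADING : total turn (about tool z), then shift in turned tool axes
s=bot.get_state();p=np.array(s["tcp_pos"]);M=R.from_rotvec(s["eef_rot"]).as_matrix()
h=np.arctan2(M[1,0],M[0,0])
print("t",round(float(s["time"]),2),"tcp",np.round(p,4),"head",round(h,4),"zax",np.round(M[:,2],3),"w",round(float(s["width"]),4),"F",np.round(s["wrist_force"],1),"gf",round(float(s["gripper_force"]),1),"j6",round(float(s["joint_positions"][5]),2))
if len(sys.argv)>4:
    x,y,z,H=map(float,sys.argv[1:5]);d=np.array([x,y,z])-p
    print("turn",round(-((H-h+np.pi)%(2*np.pi)-np.pi),4),"shift",np.round([d[0]*np.cos(H)+d[1]*np.sin(H),d[0]*np.sin(H)-d[1]*np.cos(H),-d[2]],4))
E
python3 -m pendant '[[[0,0,0,0,0,-0.108,0.085],[0,0,0,0,0,-0.108,0.085],[0,0,0,0,0,-0.108,0.085],[0,0,0,0,0,-0.108,0.085],[0.03,-0.008,0,0,0,0,0.085],[0.03,-0.008,0,0,0,0,0.085],[0.03,-0.008,0,0,0,0,0.085],[0.03,-0.008,0,0,0,0,0.085]]]'
python3 go.py .555 -.0685 .17 .838
```

```text
time: 0.77
tcp_pos: [0.3232, -0.5083, 0.2307]
eef_rot: [-2.87, -1.277, 0.0]
wrist_force: [1.0, 0.5, 1.2]
width: 0.0849
gripper_force: 0.0
t 0.77 tcp [ 0.3232 -0.5083  0.2307] head 0.8373 zax [-0.     0.001 -1.   ] w 0.0849 F [1.  0.5 1.2] gf 0.0 j6 -0.31
turn -0.0007 shift [ 0.482  -0.1219  0.0607]
```

```bash

python3 -m pendant '[[[0.035,-0.009,0.003,0,0,0,0.085],[0.035,-0.009,0.003,0,0,0,0.085],[0.035,-0.009,0.003,0,0,0,0.085],[0.035,-0.009,0.003,0,0,0,0.085],[0.035,-0.009,0.003,0,0,0,0.085],[0.035,-0.009,0.003,0,0,0,0.085],[0.035,-0.009,0.003,0,0,0,0.085],[0.035,-0.009,0.003,0,0,0,0.085]]]' >/dev/null
python3 -m pendant '[[[0.035,-0.009,0.006,0,0,0,0.085],[0.035,-0.009,0.006,0,0,0,0.085],[0.035,-0.009,0.006,0,0,0,0.085],[0.035,-0.009,0.006,0,0,0,0.085],[0.03,-0.007,0.006,0,0,0,0.085],[0.015,-0.005,0.006,0,0,0,0.085],[0,0,0,0,0,0,0.085],[0,0,0,0,0,0,0.085]]]' >/dev/null
python3 go.py .555 -.0685 .1 .838
python3 - <<'E'
from bench import bot
from h import *
a=[]
for n in("top","side"):
    c=bot.read_camera(n);np.savez(n+"1.npz",**c)
    P=cloud(c);Z=P[...,2]
    l,bs=blob((Z>.012)&(Z<.06)&(c["depth"]>0)&(P[...,0]>.15)&(P[...,0]<1)&(abs(P[...,1])<.8),None,15)
    for i,ct,st in bs: print(n,np.round(ct),st[4],np.round(np.median(P[l==i],0),3),np.round(np.ptp(P[l==i],axis=0),3))
    a.append(c["img"] if n=="top" else c["img"][100:360,200:560])
cv2.imwrite("pics/t1.png",a[0][:,:,::-1]);cv2.imwrite("pics/s1.png",cv2.resize(a[1],None,fx=2,fy=2)[:,:,::-1])
E
```

```text
t 2.1 tcp [ 0.5448 -0.083   0.1706] head 0.8395 zax [-0.001  0.    -1.   ] w 0.0849 F [-0.5  0.1 -0.1] gf 0.0 j6 0.53
turn 0.0015 shift [ 0.0176 -0.0021  0.0706]
top [492. 166.] 592 [ 0.709 -0.592  0.041] [0.344 0.245 0.048]
top [146. 155.] 564 [0.756 0.537 0.036] [0.254 0.246 0.048]
top [371. 157.] 231 [ 0.75  -0.197  0.047] [0.063 0.065 0.044]
top [313. 153.] 18 [ 0.77  -0.008  0.039] [0.011 0.032 0.045]
top [294. 225.] 504 [0.534 0.055 0.015] [0.13  0.088 0.046]
top [218. 251.] 315 [0.439 0.312 0.019] [0.162 0.219 0.017]
top [330. 234.] 114 [ 0.5   -0.069  0.015] [0.033 0.12  0.009]
top [397. 246.] 87 [ 0.46  -0.283  0.028] [0.029 0.032 0.021]
top [436. 251.] 167 [ 0.443 -0.408  0.029] [0.042 0.046 0.023]
side [303.  67.] 324 [ 0.881 -0.571  0.035] [0.147 0.105 0.048]
side [421. 139.] 211 [ 0.44  -0.404  0.027] [0.045 0.05  0.021]
side [289. 156.] 382 [ 0.748 -0.186  0.042] [0.065 0.062 0.047]
side [403. 167.] 140 [ 0.457 -0.279  0.027] [0.032 0.034 0.02 ]
side [338. 237.] 2710 [0.533 0.002 0.014] [0.164 0.257 0.048]
side [248. 204.] 157 [0.774 0.006 0.035] [0.039 0.035 0.047]
side [327. 349.] 636 [0.482 0.249 0.019] [0.164 0.209 0.013]
side [129. 379.] 344 [0.786 0.478 0.038] [0.043 0.074 0.048]
```

View pics/s1.png

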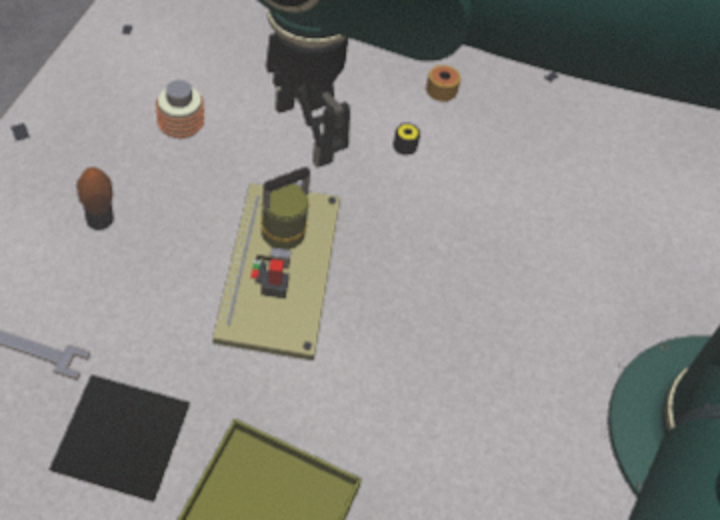

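View pics/t1.png

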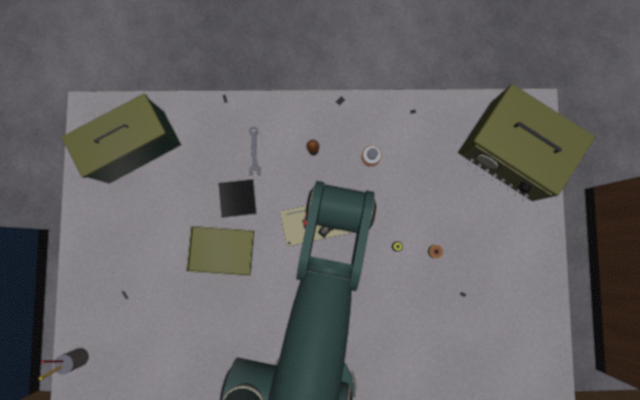

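Side view: the gripper is above the canister. Spacers are at crop pixels (443,82) for brass and (406,138) for yellow. Top view: the area the arm used to hide is clear, so only 46 and 34 are present. Next I descend onto the handle.

```bash

python3 -m pendant '[[[0.0176,-0.002,0,0,0,0,0.085],[0,0,0.025,0,0,0,0.085],[0,0,0.025,0,0,0,0.085],[0,0,0.02,0,0,0,0.085],[0,0,0,0,0,0,0.085],[0,0,0,0,0,0,0],[0,0,0,0,0,0,0],[0,0,0,0,0,0,0]]]' >/dev/null
python3 -m pendant '[[[0,0,0,0,0,0,0],[0,0,0,0,0,0,0],[0,0,0,0,0,0,0],[0,0,0,0,0,0,0]]]' >/dev/null; python3 go.py .555 -.0685 .13 .838
```

```text
t 3.2 tcp [ 0.5555 -0.0693  0.102 ] head 0.8379 zax [ 0.001 -0.    -1.   ] w 0.0085 F [-1.1  1.   5.6] gf 59.2 j6 0.56
turn -0.0001 shift [ 0.0003 -0.0009 -0.028 ]
```

```bash

python3 -m pendant '[[[0,0,-0.01,0,0,0,0],[0,0,-0.02,0,0,0,0],[0,0,-0.02,0,0,0,0],[0,0,-0.02,0,0,0,0],[0,0,-0.02,0,0,0,0],[0,0,0,0,0,0,0],[0,0,0,0,0,0,0],[0,0,0,0,0,0,0]]]' >/dev/null
python3 go.py .622 .2495 .13 .838
```

```text
t 3.87 tcp [ 0.5548 -0.0692  0.1903] head 0.8378 zax [-0.001  0.    -1.   ] w 0.0091 F [ 0.5  0.4 -3.4] gf 58.9 j6 0.56
turn -0.0002 shift [ 0.2819 -0.1633  0.0603]
```

```bash

python3 -m pendant '[[[0.012,-0.007,0,0,0,0,0],[0.022,-0.0127,0,0,0,0,0],[0.025,-0.0145,0,0,0,0,0],[0.025,-0.0145,0,0,0,0,0],[0.025,-0.0145,0,0,0,0,0],[0.025,-0.0145,0,0,0,0,0],[0.025,-0.0145,0,0,0,0,0],[0.025,-0.0145,0,0,0,0,0]]]' >/dev/null
python3 -m pendant '[[[0.025,-0.0145,0,0,0,0,0],[0.025,-0.0145,0,0,0,0,0],[0.023,-0.013,0,0,0,0,0],[0.015,-0.009,0,0,0,0,0],[0.01,-0.006,0,0,0,0,0],[0,0,0,0,0,0,0],[0,0,0,0,0,0,0],[0,0,0,0,0,0,0]]]' >/dev/null
python3 go.py .622 .2495 .09 .838
python3 - <<'E'
from bench import bot
from h import *
c=bot.read_camera("side");cv2.imwrite("pics/s2.png",cv2.resize(c["img"][140:400,120:480],None,fx=2,fy=2)[:,:,::-1])
P=cloud(c);m=(P[...,0]>.55)&(P[...,0]<.7)&(P[...,1]>.17)&(P[...,1]<.33)&(P[...,2]>.03)&(P[...,2]<.13)
print(m.sum(),np.round(np.percentile(P[m],[2,50,98],axis=0),3))
E
```

```text
t 5.2 tcp [0.6221 0.249  0.1911] head 0.8373 zax [-0. -0. -1.] w 0.009 F [-0.  -0.6 -2.5] gf 58.8 j6 1.08
turn -0.0007 shift [ 0.0003 -0.0004  0.1011]
172 [[0.594 0.239 0.104]
 [0.606 0.269 0.116]
 [0.638 0.276 0.129]]
```

View pics/s2.png

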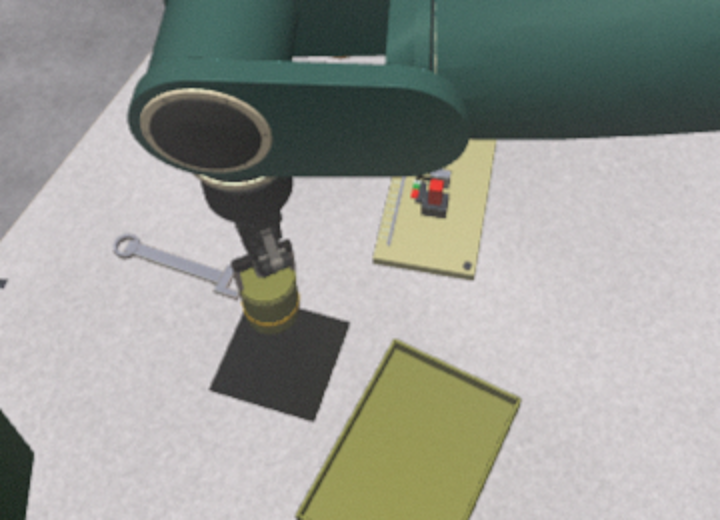

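The canister hangs upright above the mat at crop (270,300), with its bottom at z≈0.104. I'll lower it, release, and back off.

```bash

python3 -m pendant '[[[0,0,0.015,0,0,0,0],[0,0,0.025,0,0,0,0],[0,0,0.025,0,0,0,0],[0,0,0.018,0,0,0,0],[0,0,0.01,0,0,0,0],[0,0,0.006,0,0,0,0],[0,0,0.002,0,0,0,0],[0,0,0,0,0,0,0]]]'
python3 -m pendant '[[[0,0,0.001,0,0,0,0],[0,0,0.001,0,0,0,0],[0,0,0,0,0,0,0]]]'
```

```text
time: 5.92
tcp_pos: [0.6225, 0.2496, 0.0906]
eef_rot: [2.87, 1.277, 0.001]
wrist_force: [0.8, 0.0, -2.6]
width: 0.0087
gripper_force: 58.8
time: 6.17
tcp_pos: [0.6228, 0.25, 0.09]
eef_rot: [2.87, 1.278, 0.003]
wrist_force: [-2.9, -1.2, 5.6]
width: 0.0088
gripper_force: 60.0
```

```bash

python3 -m pendant '[[[0,0,0,0,0,0,0.05],[0,0,0,0,0,0,0.05],[0,0,0,0,0,0,0.05],[0,0,0,0,0,0,0.05],[0,0,-0.02,0,0,0,0.05],[0,0,-0.03,0,0,0,0.05],[0,0,-0.03,0,0,0,0.05],[0,0,-0.03,0,0,0,0.05]]]' >/dev/null
python3 -m pendant '[[[0,0,0,0,0,-0.1175,0.085],[0,0,0,0,0,-0.1175,0.085],[0,0,0,0,0,-0.1175,0.085],[0,0,0,0,0,-0.1175,0.085],[0,0,0,0,0,-0.1175,0.085],[0,0,0,0,0,-0.1175,0.085],[0,0,0,0,0,-0.1175,0.085],[0,0,0,0,0,-0.1175,0.085]]]' >/dev/null
python3 go.py .441 -.408 .1 1.778
python3 - <<'E'
from bench import bot
from h import *
for n in("top","side"):
    c=bot.read_camera(n)
    P=cloud(c);Z=P[...,2]
    m=(P[...,0]>.55)&(P[...,0]<.7)&(P[...,1]>.17)&(P[...,1]<.33)&(Z>.02)&(Z<.12)
    print(n,m.sum(),np.round(np.percentile(P[m],[2,50,98],axis=0),3).tolist() if m.sum() else "")
    for nm,b in(("46",(-.5,-.35)),("34",(-.34,-.2))):
        m=(P[...,1]>b[0])&(P[...,1]<b[1])&(P[...,0]>.34)&(P[...,0]<.56)&(Z>.024)&(Z<.04)
        w=(ray(c,np.argwhere(m)[:,::-1],.03)[:,:2]*1e3).astype(np.float32);print(nm,m.sum(),cv2.minEnclosingCircle(w))
E
```

```text
t 7.5 tcp [0.6222 0.2498 0.1983] head 1.7836 zax [-0. -0. -1.] w 0.085 F [ 1.   0.6 -0. ] gf 0.0 j6 0.13
turn 0.0056 shift [-0.6064 -0.3127  0.0983]
top 119 [[0.602, 0.221, 0.022], [0.626, 0.23, 0.067], [0.651, 0.246, 0.1]]
46 147 ((443.11370849609375, -409.3103942871094), 23.189102172851562)
34 78 ((458.83917236328125, -284.5328063964844), 16.623092651367188)
side 887 [[0.595, 0.229, 0.024], [0.616, 0.257, 0.069], [0.641, 0.276, 0.113]]
46 0 ((0.0, 0.0), 0.0)
34 0 ((0.0, 0.0), 0.0)
```

```bash

python3 -m pendant '[[[-0.015,-0.008,0,0,0,0,0.085],[-0.032,-0.0165,0,0,0,0,0.085],[-0.032,-0.0165,0,0,0,0,0.085],[-0.032,-0.0165,0,0,0,0,0.085],[-0.032,-0.0165,0,0,0,0,0.085],[-0.032,-0.0165,0,0,0,0,0.085],[-0.032,-0.0165,0,0,0,0,0.085],[-0.032,-0.0165,0,0,0,0,0.085]]]' >/dev/null
python3 -m pendant '[[[-0.032,-0.0165,0.008,0,0,0,0.085],[-0.032,-0.0165,0.008,0,0,0,0.085],[-0.032,-0.0165,0.008,0,0,0,0.085],[-0.032,-0.0165,0.008,0,0,0,0.085],[-0.032,-0.0165,0.008,0,0,0,0.085],[-0.032,-0.0165,0.008,0,0,0,0.085],[-0.032,-0.0165,0.008,0,0,0,0.085],[-0.032,-0.0165,0.008,0,0,0,0.085]]]' >/dev/null
python3 -m pendant '[[[-0.028,-0.0143,0.008,0,0,0,0.085],[-0.028,-0.0143,0.008,0,0,0,0.085],[-0.028,-0.0143,0.008,0,0,0,0.085],[-0.018,-0.009,0.005,0,0,0,0.085],[-0.0094,-0.0053,0.005,0,0,0,0.085],[0,0,0,0,0,0,0.085],[0,0,0,0,0,0,0.085]]]' >/dev/null
python3 go.py .4415 -.408 .004 1.778
python3 - <<'E'
from bench import bot
from h import *
c=bot.read_camera("side");P=cloud(c);Z=P[...,2]
for nm,b in(("46",(-.5,-.35)),("34",(-.34,-.2))):
        m=(P[...,1]>b[0])&(P[...,1]<b[1])&(P[...,0]>.34)&(P[...,0]<.56)&(Z>.024)&(Z<.04)
        w=(ray(c,np.argwhere(m)[:,::-1],.03)[:,:2]*1e3).astype(np.float32);print(nm,m.sum(),cv2.minEnclosingCircle(w))
E
```

```text
t 9.52 tcp [ 0.4405 -0.4076  0.1001] head 1.7752 zax [-0.     0.001 -1.   ] w 0.0851 F [1.1 0.8 0.3] gf 0.0 j6 -0.99
turn -0.0028 shift [-0.0006  0.0009  0.0961]
46 155 ((438.49896240234375, -406.9412841796875), 25.0408992767334)
34 100 ((456.8060302734375, -281.7259826660156), 18.45370101928711)
```

```bash

python3 -m pendant '[[[0,0,0.025,0,0,0,0.085],[0,0,0.03,0,0,0,0.085],[0,0,0.025,0,0,0,0.085],[0,0,0.016,0,0,0,0.085],[0,0,0,0,0,0,0.03],[0,0,0,0,0,0,0.03],[0,0,0,0,0,0,0.03],[0,0,0,0,0,0,0.03]]]'
python3 -m pendant '[[[0,0,0,0,0,0,0.03],[0,0,0,0,0,0,0.03],[0,0,-0.01,0,0,0,0.03],[0,0,-0.025,0,0,0,0.03],[0,0,-0.025,0,0,0,0.03],[0,0,-0.025,0,0,0,0.03],[0,0,-0.015,0,0,0,0.03],[0,0,0,0,0,0,0.03]]]'
python3 go.py .5527 -.0693 .12 1.778
```

```text
time: 10.23
tcp_pos: [0.4419, -0.4084, 0.0067]
eef_rot: [1.978, 2.437, -0.0]
wrist_force: [1.5, -0.0, -1.3]
width: 0.0444
gripper_force: 61.2
time: 10.9
tcp_pos: [0.442, -0.409, 0.1096]
eef_rot: [1.976, 2.434, -0.001]
wrist_force: [-0.1, -0.5, -2.2]
width: 0.0444
gripper_force: 61.6
t 10.9 tcp [ 0.442  -0.409   0.1096] head 1.7777 zax [ 0.004 -0.005 -1.   ] w 0.0444 F [-0.1 -0.5 -2.2] gf 61.6 j6 -1.0
turn -0.0003 shift [ 0.3097  0.1782 -0.0104]
```

```bash
python3 go.py .5561 -.0838 .12 1.778
python3 -m pendant '[[[0.012,0.007,-0.001,0,0,0,0.03],[0.027,0.0166,-0.001,0,0,0,0.03],[0.027,0.0166,-0.001,0,0,0,0.03],[0.027,0.0166,-0.001,0,0,0,0.03],[0.027,0.0166,-0.001,0,0,0,0.03],[0.027,0.0166,-0.001,0,0,0,0.03],[0.027,0.0166,-0.001,0,0,0,0.03],[0.027,0.0166,-0.001,0,0,0,0.03]]]' >/dev/null
python3 -m pendant '[[[0.027,0.0166,0,0,0,0,0.03],[0.027,0.0166,0,0,0,0,0.03],[0.022,0.0136,0,0,0,0,0.03],[0.012,0.0073,0,0,0,0,0.03],[0,0,0,0,0,0,0.03],[0,0,0,0,0,0,0.03]]]'
python3 go.py .5561 -.0838 .04 1.778
```

```text
t 10.9 tcp [ 0.442  -0.409   0.1096] head 1.7777 zax [ 0.004 -0.005 -1.   ] w 0.0444 F [-0.1 -0.5 -2.2] gf 61.6 j6 -1.0
turn -0.0003 shift [ 0.2948  0.1786 -0.0104]
time: 12.07
tcp_pos: [0.5546, -0.0881, 0.1116]
eef_rot: [-1.978, -2.44, 0.001]
wrist_force: [-0.4, 0.5, -2.5]
width: 0.0443
gripper_force: 61.7
t 12.07 tcp [ 0.5546 -0.0881  0.1116] head 1.7793 zax [-0.001 -0.    -1.   ] w 0.0443 F [-0.4  0.5 -2.5] gf 61.7 j6 -0.41
turn 0.0013 shift [0.0039 0.0024 0.0716]
```

```bash

python3 -m pendant '[[[0.004,0.002,0,0,0,0,0.03],[0,0,0.02,0,0,0,0.03],[0,0,0.025,0,0,0,0.03],[0,0,0.02,0,0,0,0.03],[0,0,0.012,0,0,0,0.03],[0,0,0.004,0,0,0,0.03],[0,0,0.002,0,0,0,0.03],[0,0,0,0,0,0,0.03]]]'
python3 -m pendant '[[[0,0,0.002,0,0,0,0.03],[0,0,0.002,0,0,0,0.03],[0,0,0,0,0,0,0.03],[0,0,0,0,0,0,0.03]]]';python3 go.py .5561 -.0838 .021 1.778
```

```text
time: 12.73
tcp_pos: [0.5563, -0.0847, 0.0299]
eef_rot: [1.98, 2.438, 0.0]
wrist_force: [-1.6, -0.2, -1.9]
width: 0.044
gripper_force: 61.7
time: 13.07
tcp_pos: [0.5562, -0.0843, 0.0256]
eef_rot: [1.98, 2.439, 0.0]
wrist_force: [0.5, -0.2, -2.4]
width: 0.0442
gripper_force: 61.7
t 13.07 tcp [ 0.5562 -0.0843  0.0256] head 1.7779 zax [ 0. -0. -1.] w 0.0442 F [ 0.5 -0.2 -2.4] gf 61.7 j6 -0.4
turn -0.0001 shift [ 0.0005 -0.      0.0046]
```

```bash

python3 -m pendant '[[[0,0,0.002,0,0,0,0.03],[0,0,0.0015,0,0,0,0.03],[0,0,0,0,0,0,0.03],[0,0,0,0,0,0,0.03]]]'
python3 -m pendant '[[[0,0,0.001,0,0,0,0.03],[0,0,0,0,0,0,0.03],[0,0,0,0,0,0,0.03]]]'
```

```text
time: 13.4
tcp_pos: [0.5561, -0.0843, 0.0218]
eef_rot: [-1.98, -2.439, -0.0]
wrist_force: [-0.3, -0.3, -2.0]
width: 0.0441
gripper_force: 61.5
time: 13.65
tcp_pos: [0.5562, -0.0843, 0.0217]
eef_rot: [1.98, 2.439, 0.0]
wrist_force: [-7.0, 0.8, 10.0]
width: 0.044
gripper_force: 62.8
```

```bash

python3 -m pendant '[[[0,0,0,0,0,0,0.075],[0,0,0,0,0,0,0.075],[0,0,0,0,0,0,0.075],[0,0,0,0,0,0,0.075],[0,0,-0.015,0,0,0,0.075],[0,0,-0.03,0,0,0,0.075],[0,0,-0.03,0,0,0,0.075],[0,0,-0.015,0,0,0,0.05]]]'
python3 go.py .5353 .014 .046 1.778
python3 - <<'E'
from bench import bot
from h import *
y=.2076
for n in("top","side"):
    c=bot.read_camera(n);P=cloud(c);Z=P[...,2]
    cv2.imwrite(f"pics/{n}3.png",cv2.resize(c["img"][150:290,230:390],None,fx=4,fy=4)[:,:,::-1])
    d=P[...,:2]-[.5437,-.0251];G=np.stack([d@[np.cos(y),np.sin(y)],d@[-np.sin(y),np.cos(y)]],-1)
    H=hsv(c);m=(abs(G[...,0])<.05)&(abs(G[...,1])<.1)&(Z>.038)&(Z<.053)&(H[...,1]>90)
    l,bs=blob(m,None,10)
    for i,ct,st in bs: print(n,st[4],np.round(np.r_[G[l==i].min(0),G[l==i].max(0)],4))
E
```

```text
time: 14.32
tcp_pos: [0.557, -0.0845, 0.1143]
eef_rot: [1.978, 2.437, 0.002]
wrist_force: [-0.0, -0.2, 1.1]
width: 0.0642
gripper_force: 0.0
t 14.32 tcp [ 0.557  -0.0845  0.1143] head 1.7778 zax [ 0.003 -0.001 -1.   ] w 0.0642 F [-0.  -0.2  1.1] gf 0.0 j6 -0.4
turn -0.0002 shift [ 0.1009 -0.0009  0.0683]
side 196 [-0.0231 -0.0854  0.0207 -0.0396]
side 26 [-0.0099  0.042   0.0047  0.0473]
```

View pics/side3.png

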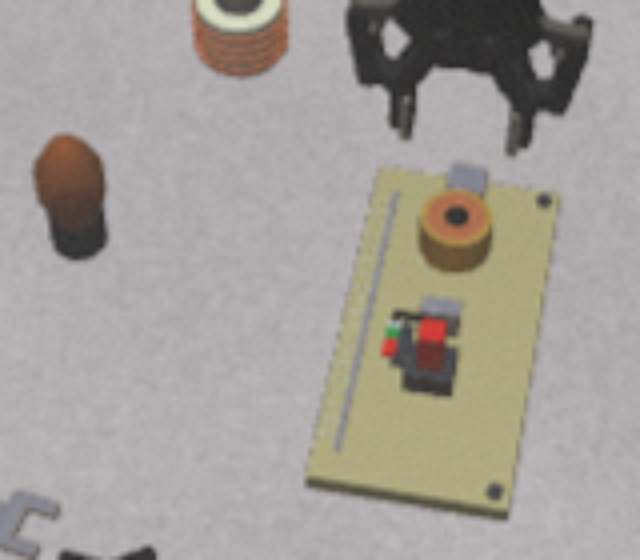

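The brass spacer stands at crop (455,230) just in front of the anvil. The pointer at (405,315) is over white. I'll grip the knob now.

```bash

python3 -m pendant '[[[0.02,0,0,0,0,0,0.05],[0.03,0,0,0,0,0,0.05],[0.03,-0.0005,0,0,0,0,0.05],[0.021,-0.0005,0,0,0,0,0.05],[0,0,0.025,0,0,0,0.05],[0,0,0.03,0,0,0,0.05],[0,0,0.013,0,0,0,0.05],[0,0,0,0,0,0,0.05]]]'
python3 -m pendant '[[[0,0,0,0,0,0,0.01],[0,0,0,0,0,0,0.01],[0,0,0,0,0,0,0.01],[0,0,0,0,0,0,0.01],[0,0,0,0,0,0,0.01],[0,0,0,0,0,0,0.01]]]'; python3 go.py
```

```text
time: 15.08
tcp_pos: [0.5323, 0.0143, 0.0389]
eef_rot: [-1.977, -2.435, 0.006]
wrist_force: [0.7, -0.0, -1.1]
width: 0.0502
gripper_force: 0.0
time: 15.58
tcp_pos: [0.5345, 0.0139, 0.0445]
eef_rot: [1.98, 2.438, 0.0]
wrist_force: [-7.6, -1.2, 7.5]
width: 0.0146
gripper_force: 59.1
t 15.58 tcp [0.5345 0.0139 0.0445] head 1.7775 zax [ 0.001 -0.    -1.   ] w 0.0146 F [-7.6 -1.2  7.5] gf 59.1 j6 -0.23
```

```bash

python3 -m pendant '[[[-0.004,0,0,0,0,0,0.01],[-0.006,0,0,0,0,0,0.01],[-0.006,0,0,0,0,0,0.01],[-0.006,0,0,0,0,0,0.01],[-0.006,0,0,0,0,0,0.01],[-0.005,0,0,0,0,0,0.01],[-0.003,0,0,0,0,0,0.01],[0,0,0,0,0,0,0.01]]]'
python3 - <<'E'
from bench import bot
from h import *
c=bot.read_camera("side");np.savez("side4.npz",**c)
cv2.imwrite("pics/side4.png",cv2.resize(c["img"][180:260,290:390],None,fx=7,fy=7,interpolation=2)[:,:,::-1])
E
python3 go.py .5437 -.0251 .04 1.778
```

```text
time: 16.25
tcp_pos: [0.542, -0.0218, 0.0445]
eef_rot: [1.98, 2.438, -0.0]
wrist_force: [-7.3, -2.9, 8.3]
width: 0.0149
gripper_force: 59.1
t 16.3 tcp [ 0.542  -0.0217  0.0445] head 1.7771 zax [ 0.001 -0.001 -1.   ] w 0.0148 F [-6.9 -4.1  8.3] gf 59.1 j6 -0.29
turn -0.0009 shift [-0.0036  0.0009  0.0045]
```

View pics/side4.png

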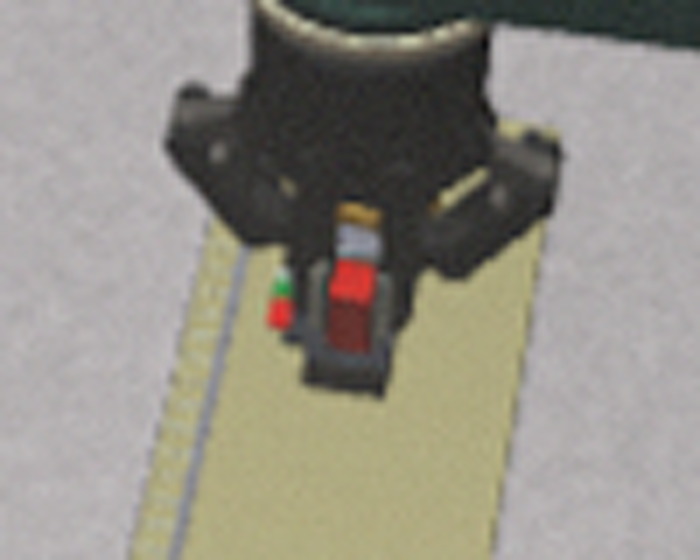

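The strip shows white at (282,275), green at (282,290) and red at (280,315), with the pointer not over green or red yet. The gap is about 51 mm. I'll advance slowly and watch the force.

```bash

python3 -m pendant '[[[-0.001,0,0,0,0,0,0.01],[-0.002,0,0,0,0,0,0.01],[-0.002,0,0,0,0,0,0.01],[-0.002,0,0,0,0,0,0.01],[-0.001,0,0,0,0,0,0.01],[-0.001,0,0,0,0,0,0.01],[0,0,0,0,0,0,0.01],[0,0,0,0,0,0,0.01]]]' >/dev/null; python3 go.py .5437 -.0251 .04 1.778
python3 -m pendant '[[[-0.001,0,0,0,0,0,0.01],[-0.001,0,0,0,0,0,0.01],[-0.001,0,0,0,0,0,0.01],[-0.001,0,0,0,0,0,0.01],[0,0,0,0,0,0,0.01],[0,0,0,0,0,0,0.01]]]' >/dev/null; python3 go.py .5437 -.0251 .04 1.778
python3 - <<'E'
from bench import bot
from h import *
c=bot.read_camera("side");np.savez("side5.npz",**c)
cv2.imwrite("pics/side5.png",cv2.resize(c["img"][180:245,300:370],None,fx=9,fy=9,interpolation=2)[:,:,::-1])
E
```

```text
t 16.97 tcp [ 0.5438 -0.03    0.0445] head 1.7774 zax [ 0.001 -0.    -1.   ] w 0.0148 F [-8.6  0.4  8.9] gf 59.1 j6 -0.31
turn -0.0006 shift [0.0048 0.0009 0.0045]
t 17.47 tcp [ 0.5445 -0.0337  0.0445] head 1.7775 zax [ 0.  0. -1.] w 0.0149 F [-9.   2.   9.1] gf 59.1 j6 -0.32
turn -0.0005 shift [0.0086 0.001  0.0045]
```

View pics/side5.png

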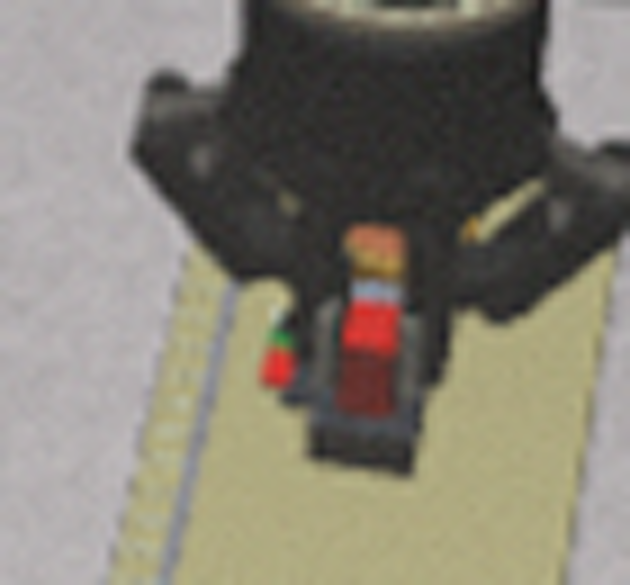

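The pointer has darkened the front of the green at (283,330). The force rose about 5 N and geometry gives a feeler of about 7.4 mm. I'll push 2 mm more and hold.

```bash

python3 -m pendant '[[[-0.001,0,0,0,0,0,0.01],[-0.001,0,0,0,0,0,0.01],[0,0,0,0,0,0,0.01],[0,0,0,0,0,0,0.01],[0,0,0,0,0,0,0.01],[0,0,0,0,0,0,0.01],[0,0,0,0,0,0,0.01],[0,0,0,0,0,0,0.01]]]' >/dev/null; python3 go.py .5437 -.0251 .04 1.778
python3 -m pendant '[[[0,0,0,0,0,0,0.01],[0,0,0,0,0,0,0.01],[0,0,0,0,0,0,0.01],[0,0,0,0,0,0,0.01],[0,0,0,0,0,0,0.01],[0,0,0,0,0,0,0.01],[0,0,0,0,0,0,0.01],[0,0,0,0,0,0,0.01]]]' >/dev/null; python3 go.py .5437 -.0251 .04 1.778
python3 - <<'E'
from bench import bot
from h import *
y=.2076
for k in("side0","side4","side5","now"):
    c=bot.read_camera("side") if k=="now" else np.load(k+".npz")
    if k=="now": np.savez("side6.npz",**c); 
    P=cloud(c);d=P[...,:2]-[.5437,-.0251];gx=d@[np.cos(y),np.sin(y)];gy=d@[-np.sin(y),np.cos(y)]
    H=hsv(c);inb=(gx>.008)&(gx<.05)&(abs(gy)<.08)&(P[...,2]<.05)&(P[...,2]>.01)
    g=inb&(H[...,0]>45)&(H[...,0]<90)&(H[...,1]>70);r=inb&((H[...,0]<8)|(H[...,0]>172))&(H[...,1]>130)
    print(k,"green",g.sum(),np.round([gy[g].min(),gy[g].max()],4) if g.any() else "","red",r.sum(),np.round([gy[r].min(),gy[r].max(),P[...,2][r].max()],4))
c=np.load("side6.npz");cv2.imwrite("pics/side6.png",cv2.resize(c["img"][205:235,315:355],None,fx=16,fy=16,interpolation=0)[:,:,::-1])
E
```

```text
t 18.18 tcp [ 0.5449 -0.0356  0.0445] head 1.7776 zax [ 0.  0. -1.] w 0.0146 F [-9.3  3.4  9.3] gf 59.1 j6 -0.32
turn -0.0004 shift [0.0105 0.0009 0.0045]
t 18.85 tcp [ 0.5449 -0.0356  0.0445] head 1.7776 zax [ 0.  0. -1.] w 0.0147 F [-8.9  2.6  9.7] gf 59.1 j6 -0.32
turn -0.0004 shift [0.0105 0.001  0.0045]
side0 green 9 [0.0192 0.0271] red 13 [0.0275 0.0392 0.0341]
side4 green 4 [-0.0165 -0.0124] red 11 [-0.0077  0.0022  0.0344]
side5 green 2 [-0.0263 -0.0235] red 13 [-0.0188 -0.0106  0.0351]
now green 4 [-0.0284 -0.0241] red 11 [-0.0216 -0.0112  0.034 ]
```

View pics/side6.png

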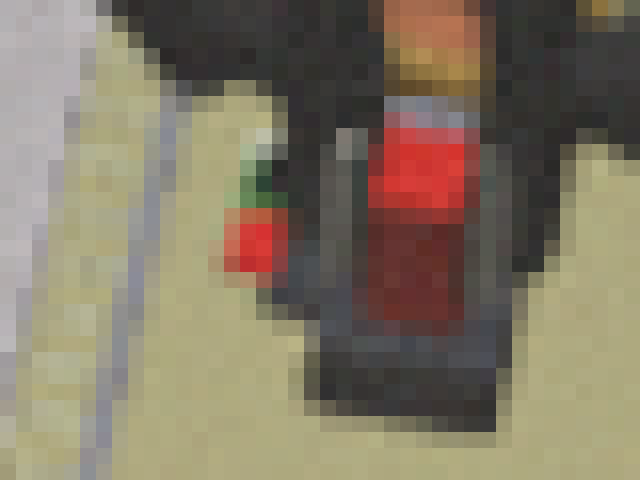

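The dark pointer sits in the middle of the green at (265,180), with white ahead and red clear behind. It has been held for over a second. Now I open the jaws, release the knob and go back for the spacer.

```bash

python3 -m pendant '[[[0.003,0,0,0,0,0,0.01],[0.008,0,0,0,0,0,0.01],[0.01,0,0,0,0,0,0.01],[0.01,0,0,0,0,0,0.01],[0.01,0,0,0,0,0,0.01],[0.009,0,0,0,0,0,0.01],[0.005,0,0,0,0,0,0.01],[0.002,0,0,0,0,0,0.01]]]'
python3 -m pendant '[[[0,0,0,0,0,0,0.05],[0,0,0,0,0,0,0.05],[0,0,0,0,0,0,0.05],[0,0,-0.02,0,0,0,0.05],[0,0,-0.03,0,0,0,0.085],[0,0,-0.02,0,0,0,0.085],[0,0,0,0,0,0,0.085],[0,0,0,0,0,0,0.085]]]'
python3 go.py .5575 -.0909 .021 1.778
python3 - <<'E'
from bench import bot
from h import *
y=.2076
c=bot.read_camera("side");P=cloud(c);Z=P[...,2];np.savez("side7.npz",**c)
d=P[...,:2]-[.5437,-.0251];G=np.stack([d@[np.cos(y),np.sin(y)],d@[-np.sin(y),np.cos(y)]],-1)
H=hsv(c);m=(abs(G[...,0])<.05)&(abs(G[...,1])<.12)&(Z>.038)&(Z<.053)&(H[...,1]>90)
l,bs=blob(m,None,10)
for i,ct,st in bs: print(st[4],np.round(np.r_[G[l==i].min(0),G[l==i].max(0)],4))
m=(P[...,1]>-.38)&(P[...,1]<-.2)&(P[...,0]>.36)&(P[...,0]<.56)&(Z>.024)&(Z<.04)
w=(ray(c,np.argwhere(m)[:,::-1],.03)[:,:2]*1e3).astype(np.float32);print("34",m.sum(),cv2.minEnclosingCircle(w))
E
```

```text
time: 19.57
tcp_pos: [0.5332, 0.0203, 0.0445]
eef_rot: [1.979, 2.439, -0.0]
wrist_force: [-8.1, -3.7, 7.4]
width: 0.0148
gripper_force: 59.0
time: 20.23
tcp_pos: [0.5339, 0.02, 0.1142]
eef_rot: [1.979, 2.437, 0.003]
wrist_force: [-0.1, -0.0, -1.1]
width: 0.0855
gripper_force: 0.0
t 20.23 tcp [0.5339 0.02   0.1142] head 1.7775 zax [ 0.003  0.    -1.   ] w 0.0855 F [-0.1 -0.  -1.1] gf 0.0 j6 -0.22
turn -0.0005 shift [-0.1134  0.0003  0.0932]
64 [-0.0189 -0.063   0.017  -0.0442]
25 [-0.0096  0.0428  0.0037  0.0546]
34 0 ((0.0, 0.0), 0.0)
```

```bash

python3 -m pendant '[[[-0.02,0,0,0,0,0,0.085],[-0.035,0,0,0,0,0,0.085],[-0.035,0,0,0,0,0,0.085],[-0.0234,0.0003,0,0,0,0,0.085],[0,0,0.02,0,0,0,0.085],[0,0,0.03,0,0,0,0.085],[0,0,0.025,0,0,0,0.085],[0,0,0.016,0,0,0,0.085]]]'
python3 -m pendant '[[[0,0,0,0,0,0,0.03],[0,0,0,0,0,0,0.03],[0,0,0,0,0,0,0.03],[0,0,0,0,0,0,0.03],[0,0,0,0,0,0,0.03],[0,0,0,0,0,0,0.03]]]'
python3 -m pendant '[[[0,0,-0.01,0,0,0,0.03],[0,0,-0.02,0,0,0,0.03],[0,0,-0.03,0,0,0,0.03],[0,0,-0.03,0,0,0,0.03],[0,0,-0.02,0,0,0,0.03],[0,0,0,0,0,0,0.03],[0,0,0,0,0,0,0.03]]]'
python3 go.py .446 .25 .12 1.778
```

```text
time: 20.95
tcp_pos: [0.5549, -0.0907, 0.0177]
eef_rot: [-1.978, -2.435, 0.003]
wrist_force: [-0.1, -0.2, -0.3]
width: 0.0848
gripper_force: 0.0
time: 21.45
tcp_pos: [0.5575, -0.0908, 0.0233]
eef_rot: [1.979, 2.438, 0.002]
wrist_force: [-0.4, -0.0, 6.8]
width: 0.0439
gripper_force: 61.8
time: 22.03
tcp_pos: [0.5571, -0.0908, 0.1333]
eef_rot: [1.979, 2.437, 0.002]
wrist_force: [-0.6, 0.4, -2.6]
width: 0.0441
gripper_force: 61.6
t 22.03 tcp [ 0.5571 -0.0908  0.1333] head 1.7778 zax [ 0.002 -0.001 -1.   ] w 0.0441 F [-0.6  0.4 -2.6] gf 61.6 j6 -0.41
turn -0.0002 shift [ 0.3564 -0.0386  0.0133]
```

```bash

python3 -m pendant '[[[0.015,-0.0016,0,0,0,0,0.03],[0.033,-0.0036,0,0,0,0,0.03],[0.033,-0.0036,0,0,0,0,0.03],[0.033,-0.0036,0,0,0,0,0.03],[0.033,-0.0036,0,0,0,0,0.03],[0.033,-0.0036,0,0,0,0,0.03],[0.033,-0.0036,0,0,0,0,0.03],[0.033,-0.0036,0,0,0,0,0.03]]]' >/dev/null
python3 -m pendant '[[[0.033,-0.0036,0,0,0,0,0.03],[0.033,-0.0036,0,0,0,0,0.03],[0.024,-0.0024,0,0,0,0,0.03],[0.015,-0.0016,0,0,0,0,0.03],[0.006,-0.001,0,0,0,0,0.03],[0,0,0,0,0,0,0.03],[0,0,0,0,0,0,0.03]]]' 
python3 go.py .446 .25 .02 1.778
python3 - <<'E'
from h import *
c=np.load("top0.npz");P=cloud(c);m=(abs(P[...,0]-.446)<.04)&(abs(P[...,1]-.3)<.06);print("tray floor z",np.median(P[m][:,2]))
m=(abs(P[...,0]-.62)<.3)&(abs(P[...,1]-.42)<.01)&(P[...,2]<.01);print("counter",np.median(P[m][:,2]))
E
```

```text
time: 23.28
tcp_pos: [0.4448, 0.2502, 0.131]
eef_rot: [-1.979, -2.439, 0.002]
wrist_force: [-0.9, 0.3, -2.1]
width: 0.0441
gripper_force: 61.6
t 23.28 tcp [0.4448 0.2502 0.131 ] head 1.7783 zax [-0.001 -0.001 -1.   ] w 0.0441 F [-0.9  0.3 -2.1] gf 61.6 j6 0.26
turn 0.0003 shift [-0.0005  0.0011  0.111 ]
tray floor z 0.0022418016704667315
counter -0.0017705522311565077
```

```bash

python3 -m pendant '[[[0,0.001,0.02,0,0,0,0.03],[0,0,0.03,0,0,0,0.03],[0,0,0.03,0,0,0,0.03],[0,0,0.02,0,0,0,0.03],[0,0,0.01,0,0,0,0.03],[0,0,0.004,0,0,0,0.03],[0,0,0,0,0,0,0.03],[0,0,0,0,0,0,0.03]]]'
python3 -m pendant '[[[0,0,0.002,0,0,0,0.03],[0,0,0.001,0,0,0,0.03],[0,0,0,0,0,0,0.03],[0,0,0,0,0,0,0.03]]]'
```

```text
time: 23.95
tcp_pos: [0.4469, 0.2508, 0.019]
eef_rot: [1.98, 2.438, 0.002]
wrist_force: [-0.4, 0.4, -0.6]
width: 0.0444
gripper_force: 61.6
time: 24.28
tcp_pos: [0.4463, 0.2509, 0.0152]
eef_rot: [1.98, 2.439, 0.001]
wrist_force: [0.9, 0.1, -2.1]
width: 0.0442
gripper_force: 61.6
```

```bash

python3 -m pendant '[[[0,0,0.002,0,0,0,0.03],[0,0,0.001,0,0,0,0.03],[0,0,0,0,0,0,0.03],[0,0,0,0,0,0,0.03]]]'
python3 -m pendant '[[[0,0,0.001,0,0,0,0.03],[0,0,0,0,0,0,0.03]]]'
python3 -m pendant '[[[0,0,0,0,0,0,0.065],[0,0,0,0,0,0,0.065],[0,0,0,0,0,0,0.065],[0,0,-0.01,0,0,0,0.065],[0,0,-0.02,0,0,0,0.065],[0,0,-0.03,0,0,0,0.065],[0,0,-0.03,0,0,0,0.065],[0,0,-0.03,0,0,0,0.065]]]'
python3 - <<'E'
from bench import bot
from h import *
y=.2076
for n in("top","side"):
    c=bot.read_camera(n);P=cloud(c);Z=P[...,2]
    for nm,b in(("34",(.36,.56,-.4,-.18)),("46",(.38,.52,.2,.4))):
        m=(P[...,1]>b[2])&(P[...,1]<b[3])&(P[...,0]>b[0])&(P[...,0]<b[1])&(Z>.026)&(Z<.042)
        l,bs=blob(m,None,20)
        for i,ct,st in bs:
            w=(ray(c,np.argwhere(l==i)[:,::-1],.03)[:,:2]*1e3).astype(np.float32);print(n,nm,st[4],cv2.minEnclosingCircle(w))
E
python3 go.py .458 -.2832 .12 1.778
```

```text
time: 24.62
tcp_pos: [0.4463, 0.251, 0.0123]
eef_rot: [1.98, 2.439, 0.0]
wrist_force: [-2.3, -1.0, 6.1]
width: 0.0444
gripper_force: 62.5
time: 24.78
tcp_pos: [0.4464, 0.251, 0.0123]
eef_rot: [1.98, 2.439, 0.0]
wrist_force: [-10.0, -5.7, 18.2]
width: 0.0441
gripper_force: 63.9
time: 25.45
tcp_pos: [0.4459, 0.2507, 0.1328]
eef_rot: [1.98, 2.439, 0.0]
wrist_force: [0.8, -0.1, 0.8]
width: 0.0652
gripper_force: 0.0
top 34 70 ((459.5179748535156, -284.5345458984375), 16.317241668701172)
top 46 64 ((448.51202392578125, 245.78018188476562), 20.248441696166992)
side 46 394 ((445.8493957519531, 250.81170654296875), 23.643611907958984)
t 25.55 tcp [0.4479 0.2517 0.1367] head 1.7778 zax [ 0.007  0.003 -1.   ] w 0.0652 F [ 0.  -0.4 -1.1] gf 0.0 j6 0.26
turn -0.0002 shift [-0.5255 -0.1001  0.0167]
```

```bash

python3 -m pendant '[[[-0.015,-0.003,0,0,0,0,0.085],[-0.033,-0.0063,0,0,0,0,0.085],[-0.033,-0.0063,0,0,0,0,0.085],[-0.033,-0.0063,0,0,0,0,0.085],[-0.033,-0.0063,0,0,0,0,0.085],[-0.033,-0.0063,0,0,0,0,0.085],[-0.033,-0.0063,0,0,0,0,0.085],[-0.033,-0.0063,0,0,0,0,0.085]]]' >/dev/null
python3 -m pendant '[[[-0.033,-0.0063,0,0,0,0,0.085],[-0.033,-0.0063,0,0,0,0,0.085],[-0.033,-0.0063,0,0,0,0,0.085],[-0.033,-0.0063,0,0,0,0,0.085],[-0.033,-0.0063,0,0,0,0,0.085],[-0.033,-0.0063,0,0,0,0,0.085],[-0.033,-0.0063,0,0,0,0,0.085],[-0.025,-0.005,0,0,0,0,0.085]]]' >/dev/null
python3 -m pendant '[[[-0.015,-0.003,0.01,0,0,0,0.085],[-0.0085,-0.001,0.01,0,0,0,0.085],[0,0,0,0,0,0,0.085],[0,0,0,0,0,0,0.085]]]'
python3 go.py .4583 -.2832 .006 1.778
python3 - <<'E'
from bench import bot
from h import *
c=bot.read_camera("side");P=cloud(c);Z=P[...,2]
m=(P[...,1]>-.4)&(P[...,1]<-.18)&(P[...,0]>.36)&(P[...,0]<.56)&(Z>.024)&(Z<.04)
l,bs=blob(m,None,20)
for i,ct,st in bs: print(st[4],cv2.minEnclosingCircle((ray(c,np.argwhere(l==i)[:,::-1],.03)[:,:2]*1e3).astype(np.float32)))
E
```

```text
time: 27.22
tcp_pos: [0.4557, -0.2834, 0.11]
eef_rot: [-1.979, -2.437, -0.0]
wrist_force: [0.1, 0.3, 0.2]
width: 0.0848
gripper_force: 0.0
t 27.22 tcp [ 0.4557 -0.2834  0.11  ] head 1.7774 zax [-0.001  0.001 -1.   ] w 0.0848 F [0.1 0.3 0.2] gf 0.0 j6 -0.81
turn -0.0006 shift [-0.0003  0.0025  0.104 ]
102 ((456.7632141113281, -281.4759521484375), 18.681671142578125)
```

```bash

python3 -m pendant '[[[0,0.0025,0.025,0,0,0,0.085],[0,0,0.03,0,0,0,0.085],[0,0,0.03,0,0,0,0.085],[0,0,0.018,0,0,0,0.085],[0,0,0,0,0,0,0.02],[0,0,0,0,0,0,0.02],[0,0,0,0,0,0,0.02],[0,0,0,0,0,0,0.02]]]' >/dev/null
python3 -m pendant '[[[0,0,0,0,0,0,0.02],[0,0,0,0,0,0,0.02],[0,0,0,0,0,0,0.02]]]'
python3 -m pendant '[[[0,0,-0.01,0,0,0,0.02],[0,0,-0.025,0,0,0,0.02],[0,0,-0.03,0,0,0,0.02],[0,0,-0.03,0,0,0,0.02],[0,0,-0.015,0,0,0,0.02],[0,0,0,0,0,0,0.02],[0,0,0,0,0,0,0.02]]]'
python3 go.py .5575 -.0891 .12 1.778
```

```text
time: 28.18
tcp_pos: [0.4596, -0.2839, 0.0101]
eef_rot: [1.978, 2.437, 0.001]
wrist_force: [-1.4, 2.6, 10.4]
width: 0.0322
gripper_force: 59.1
time: 28.77
tcp_pos: [0.4589, -0.2837, 0.1194]
eef_rot: [1.978, 2.437, 0.0]
wrist_force: [-0.3, 0.6, -1.7]
width: 0.0317
gripper_force: 59.7
t 28.77 tcp [ 0.4589 -0.2837  0.1194] head 1.7778 zax [ 0.002 -0.001 -1.   ] w 0.0317 F [-0.3  0.6 -1.7] gf 59.7 j6 -0.81
turn -0.0002 shift [ 0.1702  0.1366 -0.0006]
```

```bash

python3 -m pendant '[[[0.01,0.008,0,0,0,0,0.02],[0.025,0.02,0,0,0,0,0.02],[0.025,0.02,0,0,0,0,0.02],[0.03,0.0245,0,0,0,0,0.02],[0.03,0.0245,0,0,0,0,0.02],[0.025,0.02,0,0,0,0,0.02],[0.015,0.012,0,0,0,0,0.02],[0.0085,0.0073,0,0,0,0,0.02]]]' >/dev/null
python3 -m pendant '[[[0,0,0,0,0,0,0.02],[0,0,0,0,0,0,0.02],[0,0,0,0,0,0,0.02]]]'
python3 go.py .5575 -.0907 .03 1.778
```

```text
time: 29.68
tcp_pos: [0.5568, -0.0913, 0.1173]
eef_rot: [-1.98, -2.438, 0.001]
wrist_force: [-0.5, -1.1, -1.2]
width: 0.0319
gripper_force: 59.8
t 29.68 tcp [ 0.5568 -0.0913  0.1173] head 1.7773 zax [-0.001 -0.    -1.   ] w 0.0319 F [-0.5 -1.1 -1.2] gf 59.8 j6 -0.41
turn -0.0007 shift [0.0004 0.0008 0.0873]
```

```bash

python3 -m pendant '[[[0,0.001,0.02,0,0,0,0.02],[0,0,0.03,0,0,0,0.02],[0,0,0.025,0,0,0,0.02],[0,0,0.01,0,0,0,0.02],[0,0,0.003,0,0,0,0.02],[0,0,0.001,0,0,0,0.02],[0,0,0,0,0,0,0.02],[0,0,0,0,0,0,0.02]]]'
python3 -m pendant '[[[0,0,0.0015,0,0,0,0.02],[0,0,0,0,0,0,0.02],[0,0,0,0,0,0,0.02]]]'
python3 -m pendant '[[[0,0,0.0015,0,0,0,0.02],[0,0,0,0,0,0,0.02],[0,0,0,0,0,0,0.02]]]'
```

```text
time: 30.35
tcp_pos: [0.559, -0.0908, 0.0304]
eef_rot: [1.979, 2.437, 0.001]
wrist_force: [0.4, -0.8, -0.2]
width: 0.0321
gripper_force: 59.8
time: 30.6
tcp_pos: [0.5585, -0.0904, 0.0278]
eef_rot: [1.98, 2.439, 0.0]
wrist_force: [-0.9, -0.0, -1.1]
width: 0.0322
gripper_force: 59.8
time: 30.85
tcp_pos: [0.5583, -0.0904, 0.0257]
eef_rot: [-1.98, -2.439, 0.0]
wrist_force: [-0.2, 0.9, -1.6]
width: 0.0319
gripper_force: 59.8
```

```bash

python3 -m pendant '[[[0,0,0.001,0,0,0,0.02],[0,0,0,0,0,0,0.02],[0,0,0,0,0,0,0.02]]]'
python3 -m pendant '[[[0,0,0.001,0,0,0,0.02],[0,0,0,0,0,0,0.02],[0,0,0,0,0,0,0.02]]]'
```

```text
time: 31.1
tcp_pos: [0.5584, -0.0904, 0.0251]
eef_rot: [1.98, 2.439, 0.0]
wrist_force: [-2.2, 0.4, 5.2]
width: 0.032
gripper_force: 60.3
time: 31.35
tcp_pos: [0.5585, -0.0904, 0.0251]
eef_rot: [1.98, 2.439, 0.0]
wrist_force: [-8.4, 0.9, 17.1]
width: 0.0318
gripper_force: 61.7
```

```bash

python3 -m pendant '[[[0,0,0,0,0,0,0.06],[0,0,0,0,0,0,0.06],[0,0,0,0,0,0,0.06],[0,0,0,0,0,0,0.06],[0,0,-0.015,0,0,0,0.06],[0,0,-0.03,0,0,0,0.06],[0,0,-0.03,0,0,0,0.06],[0,0,-0.015,0,0,0,0.05]]]'
python3 - <<'E'
from bench import bot
from h import *
y=.2076
c=bot.read_camera("side");P=cloud(c);Z=P[...,2];np.savez("side8.npz",**c)
cv2.imwrite("pics/side8.png",cv2.resize(c["img"][170:290,290:390],None,fx=5,fy=5)[:,:,::-1])
d=P[...,:2]-[.5437,-.0251];G=np.stack([d@[np.cos(y),np.sin(y)],d@[-np.sin(y),np.cos(y)]],-1)
for lo,hi in((.038,.053),(.058,.075)):
    m=(abs(G[...,0])<.05)&(G[...,1]>-.085)&(G[...,1]<.12)&(Z>lo)&(Z<hi);l,bs=blob(m,None,8)
    for i,ct,st in bs: print(st[4],np.round(np.r_[G[l==i].min(0),G[l==i].max(0)],4))
E
python3 go.py .5342 .0203 .046 1.778
```

```text
time: 32.02
tcp_pos: [0.5591, -0.0906, 0.1172]
eef_rot: [1.978, 2.437, 0.002]
wrist_force: [-0.3, 0.1, 1.3]
width: 0.0505
gripper_force: 0.0
120 [-0.0165 -0.0844  0.0162 -0.0498]
27 [-0.0096  0.0448  0.0064  0.0551]
47 [-0.0094  0.0379  0.0063  0.0539]
t 32.07 tcp [ 0.5599 -0.0908  0.1193] head 1.7778 zax [ 0.006 -0.001 -1.   ] w 0.0498 F [ 1.5 -0.7  4. ] gf 0.0 j6 -0.41
turn -0.0002 shift [ 0.114  -0.0023  0.0733]
```

View pics/side8.png

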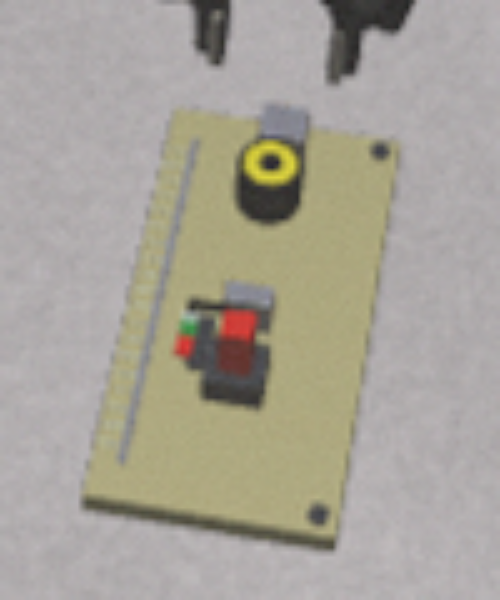

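The yellow spacer stands in front of the anvil at crop (268,180). The knob is free and the pointer over white. I'll grip the knob and slide in, stopping 12 mm beyond the last green position.

```bash

python3 -m pendant '[[[0.02,0,0,0,0,0,0.05],[0.035,-0.001,0,0,0,0,0.05],[0.035,-0.001,0,0,0,0,0.05],[0.024,-0.0003,0,0,0,0,0.05],[0,0,0.025,0,0,0,0.05],[0,0,0.03,0,0,0,0.05],[0,0,0.013,0,0,0,0.05],[0,0,0,0,0,0,0.05]]]'
python3 -m pendant '[[[0,0,0,0,0,0,0.01],[0,0,0,0,0,0,0.01],[0,0,0,0,0,0,0.01],[0,0,0,0,0,0,0.01],[0,0,0,0,0,0,0.01],[0,0,0,0,0,0,0.01]]]'; python3 go.py .5437 -.0251 .04 1.778
```

```text
time: 32.73
tcp_pos: [0.5308, 0.0207, 0.0424]
eef_rot: [-1.977, -2.436, 0.005]
wrist_force: [0.1, 0.0, -0.6]
width: 0.0498
gripper_force: 0.0
time: 33.23
tcp_pos: [0.5331, 0.0203, 0.0476]
eef_rot: [1.98, 2.438, 0.001]
wrist_force: [-4.8, -1.6, 6.8]
width: 0.0143
gripper_force: 58.9
t 33.23 tcp [0.5331 0.0203 0.0476] head 1.7775 zax [ 0.001 -0.    -1.   ] w 0.0143 F [-4.8 -1.6  6.8] gf 58.9 j6 -0.22
turn -0.0005 shift [-0.0466  0.001   0.0076]
```

```bash

python3 -m pendant '[[[-0.004,0,0,0,0,0,0.01],[-0.008,0,0,0,0,0,0.01],[-0.009,0,0,0,0,0,0.01],[-0.009,0,0,0,0,0,0.01],[-0.009,0,0,0,0,0,0.01],[-0.008,0,0,0,0,0,0.01],[-0.006,0,0,0,0,0,0.01],[-0.004,0,0,0,0,0,0.01]]]' >/dev/null
python3 -m pendant '[[[-0.002,0,0,0,0,0,0.01],[-0.002,0,0,0,0,0,0.01],[-0.001,0,0,0,0,0,0.01],[0,0,0,0,0,0,0.01],[0,0,0,0,0,0,0.01]]]' >/dev/null; python3 go.py .5437 -.0251 .04 1.778
python3 -m pendant '[[[-0.002,0,0,0,0,0,0.01],[-0.002,0,0,0,0,0,0.01],[0,0,0,0,0,0,0.01],[0,0,0,0,0,0,0.01],[0,0,0,0,0,0,0.01]]]' >/dev/null; python3 go.py .5437 -.0251 .04 1.778
python3 - <<'E'
from bench import bot
from h import *
c=bot.read_camera("side");np.savez("side9.npz",**c)
cv2.imwrite("pics/side9.png",cv2.resize(c["img"][195:235,310:360],None,fx=12,fy=12,interpolation=0)[:,:,::-1])
E
```

```text
t 34.32 tcp [ 0.5459 -0.0404  0.0476] head 1.7774 zax [ 0.002 -0.    -1.   ] w 0.0147 F [-4.3 -0.2  6.3] gf 58.8 j6 -0.33
turn -0.0006 shift [0.0154 0.001  0.0076]
t 34.73 tcp [ 0.5467 -0.0442  0.0476] head 1.7774 zax [ 0.002 -0.    -1.   ] w 0.0145 F [-3.8  0.3  5.9] gf 58.8 j6 -0.33
turn -0.0006 shift [0.0193 0.001  0.0076]
```

View pics/side9.png

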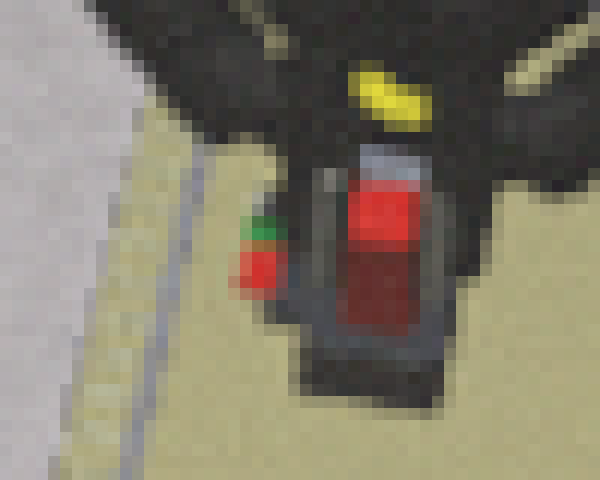

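The pointer is dark at (268,205), at the front edge of the green, as predicted. I'll push 3 mm more and hold.

```bash

python3 -m pendant '[[[-0.001,0,0,0,0,0,0.01],[-0.001,0,0,0,0,0,0.01],[-0.001,0,0,0,0,0,0.01],[0,0,0,0,0,0,0.01],[0,0,0,0,0,0,0.01],[0,0,0,0,0,0,0.01],[0,0,0,0,0,0,0.01],[0,0,0,0,0,0,0.01]]]' >/dev/null
python3 -m pendant '[[[0,0,0,0,0,0,0.01],[0,0,0,0,0,0,0.01],[0,0,0,0,0,0,0.01],[0,0,0,0,0,0,0.01],[0,0,0,0,0,0,0.01],[0,0,0,0,0,0,0.01],[0,0,0,0,0,0,0.01],[0,0,0,0,0,0,0.01]]]' >/dev/null; python3 go.py .5437 -.0251 .04 1.778
python3 - <<'E'
from bench import bot
from h import *
for n in ("side6","side9","now"):
    c=bot.read_camera("side") if n=="now" else np.load(n+".npz")
    H=hsv(c)[195:235,320:340]
    g=(H[...,0]>45)&(H[...,0]<95)&(H[...,1]>60);r=((H[...,0]<8)|(H[...,0]>172))&(H[...,1]>130);r[:,14:]=0
    I=c["img"][195:235,320:340].astype(int)
    v,u=np.where(r);v0,u0=v.min(),int(np.median(u));print(n,v0,u0)
    for k in range(v0-7,v0+3): print(I[k,u0-1:u0+3].tolist())
E
```

```text
t 36.12 tcp [ 0.5473 -0.0468  0.0476] head 1.7776 zax [ 0.001  0.    -1.   ] w 0.0146 F [-4.6  2.8  7.6] gf 58.9 j6 -0.34
turn -0.0004 shift [0.022  0.001  0.0076]
side6 23 11
[[171, 164, 125], [155, 152, 115], [93, 92, 74], [50, 47, 51]]
[[175, 172, 128], [181, 176, 129], [117, 113, 88], [50, 48, 48]]
[[181, 178, 144], [188, 189, 166], [127, 128, 111], [58, 53, 50]]
[[169, 181, 147], [147, 154, 139], [91, 92, 86], [50, 51, 47]]
[[135, 156, 118], [74, 94, 71], [42, 42, 40], [55, 51, 52]]
[[102, 126, 86], [45, 68, 53], [54, 49, 51], [52, 54, 49]]
[[102, 135, 88], [73, 103, 60], [59, 79, 56], [48, 52, 48]]
[[180, 101, 70], [179, 91, 61], [130, 66, 50], [67, 57, 50]]
[[209, 61, 56], [214, 50, 50], [153, 55, 50], [75, 57, 52]]
[[207, 55, 48], [216, 59, 54], [148, 62, 59], [76, 68, 68]]
side9 21 11
[[173, 167, 124], [175, 172, 130], [184, 179, 131], [112, 109, 84]]
[[172, 168, 125], [164, 162, 127], [141, 139, 110], [83, 80, 61]]
[[179, 174, 138], [162, 162, 145], [100, 101, 94], [55, 52, 50]]
[[168, 172, 130], [130, 135, 121], [75, 74, 76], [54, 52, 51]]
[[137, 161, 108], [73, 115, 68], 
[... 280 characters left out ...]
, 71, 58], [207, 51, 45], [188, 53, 48], [120, 71, 74]]
now 20 11
[[172, 167, 125], [174, 171, 128], [183, 175, 131], [116, 114, 89]]
[[174, 171, 127], [179, 178, 139], [183, 180, 141], [121, 121, 96]]
[[177, 169, 125], [168, 166, 141], [142, 143, 121], [97, 98, 87]]
[[160, 162, 119], [131, 149, 116], [83, 96, 83], [63, 62, 61]]
[[157, 167, 118], [99, 122, 86], [54, 66, 55], [52, 51, 50]]
[[134, 164, 113], [71, 122, 74], [41, 92, 53], [49, 69, 52]]
[[172, 138, 100], [173, 100, 64], [152, 93, 58], [116, 71, 52]]
[[196, 112, 87], [213, 56, 54], [205, 56, 49], [149, 66, 61]]
[[199, 97, 79], [207, 51, 50], [216, 59, 50], [145, 69, 68]]
[[187, 89, 71], [204, 47, 45], [203, 55, 48], [125, 65, 66]]
```

The pointer row is dark with green on both sides and red untouched, and the force matches the first gauging. Now I open, release, and pick up the spacer.

```bash

python3 -m pendant '[[[0.004,0,0,0,0,0,0.01],[0.01,0,0,0,0,0,0.01],[0.011,0,0,0,0,0,0.01],[0.011,0,0,0,0,0,0.01],[0.011,0,0,0,0,0,0.01],[0.01,0,0,0,0,0,0.01],[0.008,0,0,0,0,0,0.01],[0.003,0,0,0,0,0,0.01]]]' >/dev/null
python3 -m pendant '[[[0,0,0,0,0,0,0.05],[0,0,0,0,0,0,0.05],[0,0,0,0,0,0,0.05],[0,0,-0.02,0,0,0,0.05],[0,0,-0.03,0,0,0,0.07],[0,0,-0.02,0,0,0,0.07],[0,0,0,0,0,0,0.07],[0,0,0,0,0,0,0.07]]]' >/dev/null
python3 go.py .5588 -.0967 .023 1.778
python3 - <<'E'
from bench import bot
from h import *
y=.2076
c=bot.read_camera("side");P=cloud(c);Z=P[...,2]
d=P[...,:2]-[.5437,-.0251];G=np.stack([d@[np.cos(y),np.sin(y)],d@[-np.sin(y),np.cos(y)]],-1)
H=hsv(c);m=(abs(G[...,0])<.05)&(abs(G[...,1])<.12)&(Z>.03)&(Z<.055)
l,bs=blob(m,None,8)
for i,ct,st in bs: print(st[4],np.round(np.r_[G[l==i].min(0),G[l==i].max(0)],4))
E
```

```text
t 37.5 tcp [0.5335 0.0194 0.1171] head 1.7774 zax [ 0.002  0.    -1.   ] w 0.07 F [ 0.1  0.5 -0.3] gf 0.0 j6 -0.22
turn -0.0006 shift [-0.1189  0.0009  0.0941]
43 [-0.0103 -0.0707  0.0163 -0.056 ]
96 [-0.0139  0.0014  0.0278  0.0488]
103 [-0.0163  0.0314  0.0153  0.0586]
```

```bash

python3 -m pendant '[[[-0.02,0,0,0,0,0,0.07],[-0.035,0,0,0,0,0,0.07],[-0.035,0,0,0,0,0,0.07],[-0.029,0.0009,0,0,0,0,0.07],[0,0,0.02,0,0,0,0.07],[0,0,0.03,0,0,0,0.07],[0,0,0.025,0,0,0,0.07],[0,0,0.017,0,0,0,0.07]]]' >/dev/null
python3 -m pendant '[[[0,0,0,0,0,0,0.02],[0,0,0,0,0,0,0.02],[0,0,0,0,0,0,0.02],[0,0,0,0,0,0,0.02],[0,0,0,0,0,0,0.02],[0,0,0,0,0,0,0.02]]]'
python3 -m pendant '[[[0,0,-0.01,0,0,0,0.02],[0,0,-0.02,0,0,0,0.02],[0,0,-0.03,0,0,0,0.02],[0,0,-0.03,0,0,0,0.02],[0,0,-0.02,0,0,0,0.02],[0,0,0,0,0,0,0.02],[0,0,0,0,0,0,0.02]]]'
python3 go.py .446 .35 .12 1.778
```

```text
time: 38.72
tcp_pos: [0.5587, -0.0967, 0.0249]
eef_rot: [1.979, 2.438, 0.001]
wrist_force: [-0.7, 0.3, 4.7]
width: 0.0319
gripper_force: 59.7
time: 39.3
tcp_pos: [0.5586, -0.0967, 0.1355]
eef_rot: [1.979, 2.437, 0.002]
wrist_force: [-0.3, -0.2, -1.8]
width: 0.0326
gripper_force: 59.7
t 39.3 tcp [ 0.5586 -0.0967  0.1355] head 1.7778 zax [ 0.003 -0.001 -1.   ] w 0.0326 F [-0.3 -0.2 -1.8] gf 59.7 j6 -0.42
turn -0.0002 shift [ 0.4603 -0.0183  0.0155]
```

```bash

python3 -m pendant '[[[0.015,-0.001,0,0,0,0,0.02],[0.033,-0.0013,0,0,0,0,0.02],[0.033,-0.0013,0,0,0,0,0.02],[0.033,-0.0013,0,0,0,0,0.02],[0.033,-0.0013,0,0,0,0,0.02],[0.033,-0.0013,0,0,0,0,0.02],[0.033,-0.0013,0,0,0,0,0.02],[0.033,-0.0013,0,0,0,0,0.02]]]' >/dev/null
python3 -m pendant '[[[0.033,-0.0013,0,0,0,0,0.02],[0.033,-0.0013,0,0,0,0,0.02],[0.033,-0.0013,0,0,0,0,0.02],[0.033,-0.0013,0,0,0,0,0.02],[0.033,-0.0013,0,0,0,0,0.02],[0.025,-0.001,0,0,0,0,0.02],[0.015,-0.001,0,0,0,0,0.02],[0.009,0,0,0,0,0,0.02]]]' >/dev/null
python3 -m pendant '[[[0,0,0,0,0,0,0.02],[0,0,0,0,0,0,0.02],[0,0,0,0,0,0,0.02]]]'>/dev/null
python3 go.py .446 .35 .014 1.778
```

```text
t 40.88 tcp [0.4455 0.349  0.1334] head 1.7772 zax [-0.    -0.001 -1.   ] w 0.032 F [ 0.   0.6 -0.6] gf 59.7 j6 0.41
turn -0.0008 shift [0.0009 0.0007 0.1194]
```

```bash

python3 -m pendant '[[[0,0,0.02,0,0,0,0.02],[0,0,0.03,0,0,0,0.02],[0,0,0.03,0,0,0,0.02],[0,0,0.02,0,0,0,0.02],[0,0,0.01,0,0,0,0.02],[0,0,0.004,0,0,0,0.02],[0,0,0,0,0,0,0.02],[0,0,0,0,0,0,0.02]]]' 
python3 -m pendant '[[[0,0,0.002,0,0,0,0.02],[0,0,0.001,0,0,0,0.02],[0,0,0,0,0,0,0.02],[0,0,0,0,0,0,0.02]]]'
python3 -m pendant '[[[0,0,0.0015,0,0,0,0.02],[0,0,0,0,0,0,0.02],[0,0,0,0,0,0,0.02]]]'
```

```text
time: 41.55
tcp_pos: [0.4461, 0.3499, 0.0211]
eef_rot: [1.98, 2.438, 0.002]
wrist_force: [1.0, -0.4, -0.9]
width: 0.0319
gripper_force: 59.7
time: 41.88
tcp_pos: [0.4455, 0.3499, 0.0172]
eef_rot: [1.98, 2.439, 0.001]
wrist_force: [-0.1, 0.6, -0.4]
width: 0.0316
gripper_force: 59.7
time: 42.13
tcp_pos: [0.4454, 0.3498, 0.0153]
eef_rot: [-1.98, -2.439, 0.0]
wrist_force: [-0.2, -0.3, -1.8]
width: 0.032
gripper_force: 59.7
```

```bash

python3 -m pendant '[[[0,0,0.0015,0,0,0,0.02],[0,0,0,0,0,0,0.02],[0,0,0,0,0,0,0.02]]]'
python3 -m pendant '[[[0,0,0,0,0,0,0.055],[0,0,0,0,0,0,0.055],[0,0,0,0,0,0,0.055],[0,0,-0.01,0,0,0,0.055],[0,0,-0.02,0,0,0,0.055],[0,0,-0.03,0,0,0,0.055],[0,0,-0.03,0,0,0,0.055],[0,0,-0.03,0,0,0,0.055]]]'
python3 - <<'E'
from bench import bot
from h import *
for n in("top","side"):
    c=bot.read_camera(n);P=cloud(c);Z=P[...,2]
    m=(P[...,1]>.19)&(P[...,1]<.41)&(P[...,0]>.375)&(P[...,0]<.52)&(Z>.027)&(Z<.042)
    l,bs=blob(m,None,20)
    for i,ct,st in bs: print(n,st[4],cv2.minEnclosingCircle((ray(c,np.argwhere(l==i)[:,::-1],.034)[:,:2]*1e3).astype(np.float32)))
E
python3 go.py .534 .020 .13 1.778
```

```text
time: 42.38
tcp_pos: [0.4455, 0.3499, 0.0139]
eef_rot: [1.98, 2.439, 0.001]
wrist_force: [-0.2, 0.7, 1.7]
width: 0.032
gripper_force: 60.0
time: 43.05
tcp_pos: [0.4452, 0.3496, 0.1359]
eef_rot: [1.98, 2.439, 0.0]
wrist_force: [0.3, 0.2, 0.5]
width: 0.0546
gripper_force: 0.0
top 83 ((446.0787353515625, 348.5319519042969), 17.097742080688477)
top 145 ((407.2604675292969, 224.8278045654297), 22.96318244934082)
side 68 ((389.5303955078125, 233.57086181640625), 14.39091682434082)
side 249 ((444.7808837890625, 351.2388610839844), 17.42487144470215)
t 43.15 tcp [0.447  0.3509 0.1401] head 1.7778 zax [ 0.006  0.005 -1.   ] w 0.0551 F [0.4 0.6 0.1] gf 0.0 j6 0.41
turn -0.0002 shift [-0.3417  0.0171  0.0101]
```

The brass spacer was knocked within the tray to about (0.407,0.225). I'll check that it is flat and inside before going on.

```bash

python3 - <<'E'
from bench import bot
from h import *
c=bot.read_camera("top");P=cloud(c);Z=P[...,2]
H=hsv(c);d=P[...,:2]-[.446,.300];ty=d@[.0747,.997];tx=d@[.997,-.0747]
print("tray edges",[np.round([a[(Z>.015)&(Z<.026)&(abs(tx)<.09)&(abs(ty)<.12)].min(),a[(Z>.015)&(Z<.026)&(abs(tx)<.09)&(abs(ty)<.12)].max()],3) for a in(tx,ty)])
for n,ctr in(("46",(.407,.225)),("34",(.446,.350))):
    m=(np.hypot(P[...,0]-ctr[0],P[...,1]-ctr[1])<.021)&(Z>.027)
    q=P[m];A=np.c_[q[:,:2]-ctr,np.ones(len(q))];k=np.linalg.lstsq(A,q[:,2],rcond=None)[0]
    mm=(Z>.027)&(Z<.05)&(np.hypot(P[...,0]-ctr[0],P[...,1]-ctr[1])<.04)
    print(n,m.sum(),"slope",k.round(3),"tray x",np.round([tx[mm].min(),tx[mm].max()],4),"y",np.round([ty[mm].min(),ty[mm].max()],4))
E
```

```text
tray edges [array([-0.074,  0.076]), array([-0.105,  0.106])]
46 361 slope [-8.789 12.692  0.195] tray x [-0.0542 -0.0109] y [-0.0987 -0.0556]
34 353 slope [-0.924  0.306  0.371] tray x [-0.0176  0.0123] y [0.0323 0.0659]
```

```bash

python3 -m pendant '[[[-0.015,0.001,0,0,0,0,0.05],[-0.033,0.0016,0,0,0,0,0.05],[-0.033,0.0016,0,0,0,0,0.05],[-0.033,0.0016,0,0,0,0,0.05],[-0.033,0.0016,0,0,0,0,0.05],[-0.033,0.0016,0,0,0,0,0.05],[-0.033,0.0016,0,0,0,0,0.05],[-0.033,0.0016,0,0,0,0,0.05]]]' >/dev/null
python3 -m pendant '[[[-0.033,0.0016,0,0,0,0,0.05],[-0.033,0.0016,0,0,0,0,0.05],[-0.02,0.001,0,0,0,0,0.05],[-0.01,0.0007,0,0,0,0,0.05],[0,0,0,0,0,0,0.05],[0,0,0,0,0,0,0.05],[0,0,0,0,0,0,0.05]]]' >/dev/null
python3 go.py .5335 .0194 .046 1.778
python3 - <<'E'
from bench import bot
from h import *
for n in("top","side"):
    c=bot.read_camera(n);P=cloud(c);Z=P[...,2]
    m=(P[...,1]>.17)&(P[...,1]<.41)&(P[...,0]>.35)&(P[...,0]<.52)&(Z>.025)&(Z<.06)
    l,bs=blob(m,None,20)
    for i,ct,st in bs:
        q=P[l==i];print(n,st[4],cv2.minEnclosingCircle((q[q[:,2]>.029][:,:2]*1e3).astype(np.float32)),np.percentile(q[:,2],[5,50,95]).round(4))
E
```

```text
t 44.45 tcp [0.5321 0.0196 0.1335] head 1.7784 zax [-0.001  0.    -1.   ] w 0.05 F [-0.   0.1  0. ] gf 0.0 j6 -0.22
turn 0.0004 shift [-0.0004  0.0013  0.0875]
top 87 ((446.7503967285156, 349.8931579589844), 16.56175994873047) [0.0264 0.0319 0.0367]
top 156 ((406.6185607910156, 225.87095642089844), 22.942373275756836) [0.0277 0.0323 0.0366]
side 392 ((405.66094970703125, 225.24923706054688), 23.141502380371094) [0.0283 0.0322 0.0348]
side 255 ((445.29766845703125, 349.5896301269531), 17.10075569152832) [0.0286 0.0321 0.035 ]
```

Both spacers have top heights of about 0.032, so they are flat on the tray floor and inside the walls. Now I'll shut the jaws.

```bash

python3 -m pendant '[[[0,0.001,0.02,0,0,0,0.05],[0,0,0.03,0,0,0,0.05],[0,0,0.025,0,0,0,0.05],[0,0,0.0125,0,0,0,0.05],[0,0,0,0,0,0,0.05],[0,0,0,0,0,0,0.01],[0,0,0,0,0,0,0.01],[0,0,0,0,0,0,0.01]]]' >/dev/null
python3 -m pendant '[[[0,0,0,0,0,0,0.01],[0,0,0,0,0,0,0.01],[0,0,0,0,0,0,0.01]]]' >/dev/null; python3 go.py .5437 -.0251 .04 1.778
python3 -m pendant '[[[-0.005,0,0,0,0,0,0.01],[-0.01,0,0,0,0,0,0.01],[-0.014,0,0,0,0,0,0.01],[-0.014,0,0,0,0,0,0.01],[-0.014,0,0,0,0,0,0.01],[-0.012,0,0,0,0,0,0.01],[-0.008,0,0,0,0,0,0.01],[-0.004,0,0,0,0,0,0.01]]]' >/dev/null
python3 -m pendant '[[[-0.003,0,0,0,0,0,0.01],[-0.002,0,0,0,0,0,0.01],[-0.001,0,0,0,0,0,0.01],[0,0,0,0,0,0,0.01],[0,0,0,0,0,0,0.01]]]' >/dev/null; python3 go.py .5437 -.0251 .04 1.778
```

```text
t 45.47 tcp [0.5335 0.0187 0.0483] head 1.7778 zax [ 0.001 -0.    -1.   ] w 0.0146 F [-10.4  -1.   11.6] gf 59.2 j6 -0.22
turn -0.0002 shift [-0.045   0.0009  0.0083]
t 46.55 tcp [ 0.5516 -0.0669  0.0483] head 1.7776 zax [ 0.001 -0.001 -1.   ] w 0.0142 F [-9.  -2.9 10.3] gf 59.0 j6 -0.37
turn -0.0004 shift [0.0425 0.0009 0.0083]
```

```bash

python3 -m pendant '[[[-0.001,0,0,0,0,0,0.01],[-0.001,0,0,0,0,0,0.01],[-0.001,0,0,0,0,0,0.01],[0,0,0,0,0,0,0.01],[0,0,0,0,0,0,0.01]]]' >/dev/null; python3 go.py .5437 -.0251 .04 1.778
python3 -m pendant '[[[-0.001,0,0,0,0,0,0.01],[0,0,0,0,0,0,0.01],[0,0,0,0,0,0,0.01]]]' >/dev/null; python3 go.py .5437 -.0251 .04 1.778
python3 -m pendant '[[[-0.0005,0,0,0,0,0,0.01],[0,0,0,0,0,0,0.01],[0,0,0,0,0,0,0.01]]]' >/dev/null; python3 go.py .5437 -.0251 .04 1.778
```

```text
t 46.97 tcp [ 0.5521 -0.0696  0.0483] head 1.7777 zax [ 0.001 -0.001 -1.   ] w 0.0147 F [-9.7 -2.3 10.3] gf 59.0 j6 -0.38
turn -0.0003 shift [0.0453 0.0009 0.0083]
t 47.22 tcp [ 0.5523 -0.0706  0.0483] head 1.7777 zax [ 0.001 -0.001 -1.   ] w 0.0142 F [-8.8 -1.6  9.5] gf 59.0 j6 -0.38
turn -0.0003 shift [0.0463 0.0009 0.0083]
t 47.47 tcp [ 0.5524 -0.071   0.0483] head 1.7777 zax [ 0.001 -0.001 -1.   ] w 0.0144 F [-8.5 -0.5 10.3] gf 59.0 j6 -0.38
turn -0.0003 shift [0.0467 0.0009 0.0083]
```

```bash

for i in 1; do
python3 -m pendant '[[[-0.001,0,0,0,0,0,0.01],[0,0,0,0,0,0,0.01],[0,0,0,0,0,0,0.01]]]' >/dev/null; python3 go.py .5437 -.0251 .04 1.778
done
python3 -m pendant '[[[-0.0007,0,0,0,0,0,0.01],[0,0,0,0,0,0,0.01],[0,0,0,0,0,0,0.01]]]' >/dev/null; python3 go.py .5437 -.0251 .04 1.778
```

```text
t 47.72 tcp [ 0.5526 -0.072   0.0483] head 1.7777 zax [ 0.001 -0.001 -1.   ] w 0.0146 F [-9.7 -0.6  9.8] gf 59.0 j6 -0.38
turn -0.0003 shift [0.0477 0.0009 0.0083]
t 47.97 tcp [ 0.5526 -0.072   0.0483] head 1.7779 zax [ 0.     0.001 -1.   ] w 0.014 F [-10.7   4.9  11.7] gf 59.3 j6 -0.38
turn -0.0001 shift [0.0478 0.0009 0.0083]
```

```bash

python3 -m pendant '[[[-0.0007,0,0,0,0,0,0.01],[0,0,0,0,0,0,0.01],[0,0,0,0,0,0,0.01]]]' >/dev/null; python3 go.py .5437 -.0251 .04 1.778
python3 -m pendant '[[[0.0005,0,0,0,0,0,0.01],[0,0,0,0,0,0,0.01],[0,0,0,0,0,0,0.05],[0,0,0,0,0,0,0.05],[0,0,0,0,0,0,0.05],[0,0,-0.02,0,0,0,0.05],[0,0,-0.03,0,0,0,0.05],[0,0,-0.03,0,0,0,0.05]]]' >/dev/null
python3 -m pendant '[[[-0.03,0.02,-0.02,0,0,0,0.05],[-0.03,0.02,-0.02,0,0,0,0.05],[-0.03,0.02,-0.02,0,0,0,0.05],[-0.03,0.02,-0.02,0,0,0,0.05],[-0.03,0.02,0,0,0,0,0.05],[0,0,0,0,0,0,0.05],[0,0,0,0,0,0,0.05],[0,0,0,0,0,0,0.05]]]'
python3 - <<'E'
from bench import bot
from h import *
y=.2076
c=bot.read_camera("side");P=cloud(c);Z=P[...,2]
cv2.imwrite("pics/fin.png",cv2.resize(c["img"][140:400,180:440],None,fx=2.3,fy=2.3)[:,:,::-1])
H=hsv(c);d=P[...,:2]-[.5437,-.0251];gy=d@[-np.sin(y),np.cos(y)];gx=d@[np.cos(y),np.sin(y)]
m=(Z>.058)&(Z<.075)&(abs(gx)<.02)&(abs(gy)<.12);print("knob top gy",m.sum(),gy[m].min() if m.any() else "",gy[m].max() if m.any() else "")
E
```

```text
t 48.22 tcp [ 0.5526 -0.0721  0.0483] head 1.7779 zax [-0.     0.002 -1.   ] w 0.0145 F [-12.2  11.4  14. ] gf 59.5 j6 -0.38
turn -0.0001 shift [0.0478 0.0009 0.0083]
time: 49.55
tcp_pos: [0.681, -0.1987, 0.2058]
eef_rot: [-1.98, -2.438, 0.0]
wrist_force: [-0.2, 0.8, -0.4]
width: 0.0498
gripper_force: 0.0
knob top gy 43 -0.057429705726784776 -0.037915980300133156
```

View pics/fin.png

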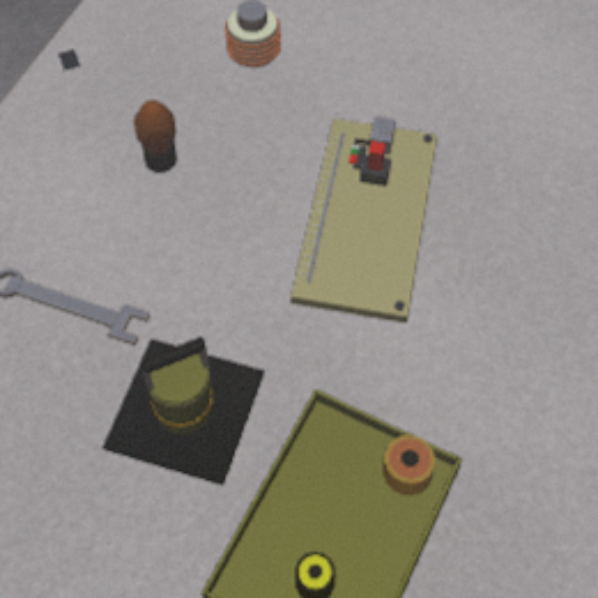

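The jaws are shut at crop (380,140). The canister stands on the mat at (180,390). Both spacers lie flat in the tray at (410,462) and (315,573), and the tubes and wrench are undisturbed.

```bash
python3 -c "
from bench import bot
print(bot.finish_job())"
```

```text
the job is handed in; nothing more can be done
None
```

The job is handed in: the canister stands on the mat, the 46 mm then the 34 mm spacer (the only two found) were gauged in the green and put in the olive tray, and the empty jaws are fully shut.

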